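# Dry-fit a toy tug and its cargo barge

### The job

Dry-fit the wooden toy tug and barge before gluing. On the blue tug, stand the white wheelhouse midway between the two metal posts and squared up with its long side along the boat, then stand the black funnel upright in the middle of the wheelhouse roof. On the grey barge, put the crate in the middle of the deck, long side along the barge; stand the yellow drum upright midway between the crate and the red post, and the green drum likewise between the crate and the white post, all on the barge's centre line; let go of everything, and do not knock over or shift the glue pot.

Things in the scene. Friction and masses are not known exactly. Their poses are not given: they have to be found in the camera images.
- tug: Blue toy tug hull, pale wooden deck, pointed bow, fixed to the bench; 232 long (x -110 to +122), 84 wide; flat deck 72 wide, 30 above the bench. Origin: at bench level, on the centre line, midway between its two metal posts; x to the bow, z up. Posts 12 in diameter: brass mast at x +80 (45 above deck), dark steel towing post at x -80 (30 above deck, thin crossbar 30 long).
- barge: Grey rectangular toy barge hull with a dark brown deck, fixed to the bench, next to the tug; 250 long (x), 84 wide (y); the deck is flat and 30 above the bench. Origin: at bench level under the middle of the deck; x along the barge, z up. A red post stands at one end of the deck and a white post at the other, which at which end varies.
- post_red: Red post with a cap, 16 in diameter over the cap (12 below), 34 high, fixed upright on the barge's deck on the centre line, 112 from the barge's middle. Origin: centre of its foot, at deck height.
- post_white: White post, the same shape as the red one, fixed at the other end of the barge, 112 from the middle. Origin: centre of its foot, at deck height.
- wheelhouse: Loose white block with dark windows and a flat roof, 60 long (x) by 46 wide (y) by 45 high, about 60 g, front and back alike. Origin: centre of the underside, z up.
- funnel: Loose black upright cylinder with a white band, 30 in diameter, 45 high, about 25 g. Origin: centre of the underside, z up.
- crate: Loose pale-slatted wooden crate (solid), 60 long (x) by 44 wide (y) by 45 high, about 60 g. Origin: centre of the underside, z up.
- drum_yellow: Loose yellow drum, upright cylinder 40 in diameter (41 over its ribs), 45 high, about 30 g. Origin: centre of the underside, z up.
- drum_green: Loose green drum, the same size as the yellow one. Origin: centre of the underside, z up.
- glue_pot: Loose closed glue jar with an orange lid and paper label, 52 in diameter, 70 high, standing on the bench behind the gap between the two boats; a bystander to be left alone. Origin: centre of the underside, z up.
Not all that is in view belongs to the job. What is shaped like the funnel but purple is not meant. There is more than one size of the drum_yellow; the job needs the smaller.

How it is judged:
By the outcome, as a careful person would: the job done as asked, in the order asked, and still so for the second after the job is handed in, with the robot touching nothing.
It also fails if it takes over 136 s, if anything falls off the work surface, if the arm or the gripper's body presses on something with over 40 N, if the wrist force passes 120 N, or if a joint passes its speed limit or range.

### The arm

A 6-joint arm with a two-finger parallel gripper is mounted at the origin on the work surface. World frame = base frame: x ahead of the robot, y to its left, z up, the work surface at z = 0. Lengths are in m, angles in degrees, forces in N, time in s.
With the tool pointing down it reaches from about 0.425 to 0.95 m from the base axis. Payload 3.5 kg.
Tool frame: the origin (TCP) lies between the finger pads; the fingertips stand r.finger_overhang ahead of it and the grasp point (between the pads) is the TCP (r.finger_overhang is the distance from the TCP to the fingertips, in m); z points along the fingers, y is the line along which they close (so a half turn about z gives the same grasp; the last joint's range is limited). The gripper opens to 85 mm and grips with 20 to 120 N. Pads are 22 mm wide; open, the fingers measure 114 mm over their backs; the gripper's body (76 mm by 85 mm) begins 54 mm behind the grasp point. The pads swing forward as they close: fully open they stand 13 mm farther back than shut.
Start: joints at [57.525, 16.404, 90.338, -0, 73.258, -8.594], TCP at [0.273, 0.617, 0.219] pointing down, gripper open.
Joint ranges: [-158.93, 158.93], [-51.34, 127.21], [12.03, 142.37], [-87.48, 267.48], [13.55, 161.25], [-162.69, 162.69]. Speed limits (degrees/s): [159.86, 159.86, 180, 180, 180, 180].

### API

Orientations are given as a 3x3 rotation matrix whose columns are the frame's x, y, z axes.
In Python, from rig import r gives the robot as it stands.
- The arm moves only by the tool move_arm, never from a script. Its argument "plan" is a list of rows, each a list of 6 numbers: the shift along the tool's x, y, z in m, then the turn, a rotation vector about the tool's x, y, z in rad. In form: [[tx, ty, tz, wx, wy, wz], ...]. A call has exactly 10 rows; each row is the pose to reach, as a shift and turn from the pose commanded when the call began, along the tool's axes at that moment; what a row does not reach only later rows make up. A row lasts 1/8 s, in which the tool goes at most 62.5 mm and 10.7 degrees, less where a joint would pass 70% of its speed; a pose out of reach is approached as far as the arm can. A call with a gripper value outside its range is refused whole. "hand" is the finger opening in m, from 0 to 0.0854, set as the call begins (left out, the last holds). The fingers move at their own pace and stop on an object; the grip force is fixed at half the most. Time passes only in rows, so rows that repeat a pose let the fingers close, or fill a call up. It gives the time, the measured TCP pose, the force, the opening and the grip force at its end, in the units of the state.
- r.read_state(): the state, without advancing time (a new reading comes with each control period).
- r.get_image(name): name is "scene" or "top" or "wrist"; returns a dict with "pixels" (420x560x3 uint8, red, green, blue), "fx", "fy", "cx", "cy" (pixels), "extrinsics" (4x4, takes a point from world to camera coordinates); the wrist camera has in their place "tool_from_camera" (4x4, takes a point from camera to tool coordinates, whose origin is the TCP and whose axes are the flange's). Camera axes: x right, y down, z forward; pixel columns grow to the right and rows downward; lengths in m; the calibration is good to about 2 mm. A picture is of the moment at which its call begins: read the wrist's pose just before it. There is no depth.
- r.hand_in(): hands the job in; it is judged then, once.
The state is a dict: "clock": time; "joint_positions": joint angles; "qd": joint speeds; "joint_efforts": joint torques, N m; "eef_pos": TCP position; "tcp_rot": TCP orientation; "contact_force": force on the tool from outside, world axes, zero at the start; "ft_torque": the same for the moment, N m; "grip_width": opening from 0.0 (shut) to 1.0 (fully open); "grasp_force": force on a finger pad.
Only numpy, scipy, OpenCV 4.12 (cv2) and the standard library are available. Lean on these libraries where they do the work, as an engineer would, in place of code of your own. Each camera call takes 0.05 s, during which the arm holds its last target. There are 200 camera calls.

## Working session

There is one attempt and no reset: what is moved stays moved. The work goes in short steps, Python scripts to look and compute and a tool call to move; the robot and the scene stay as the last step left them, time stands still between calls to the robot, and variables do not carry over. Pictures are saved under pics/ and viewed, at most 14 in all, crops included, and the job is handed in when it is done.

Besides the shell and the picture viewer there is one more tool, called after ">>>" as name(argument=value, ...), one argument or row to a line, values as JSON. move_arm: Moves the arm, as the interface text tells. Its arguments: {"type":"object","properties":{"plan":{"type":"array"},"hand":{"type":"number"}},"required":["plan"]}

```bash
ls; mkdir -p pics; python3 - <<'E'
from rig import r
import cv2,numpy as np
s=r.read_state();print({k:np.round(v,4).tolist() for k,v in s.items()});print(r.finger_overhang)
for n in("scene","top"):
    i=r.get_image(n);cv2.imwrite(f"pics/{n}0.png",i["pixels"][:,:,::-1]);print(n,i["fx"],i["fy"],i["cx"],i["cy"],np.round(i["extrinsics"],4).tolist())
i=r.get_image("wrist");print(i["fx"],i["cx"],i["cy"],np.round(i["tool_from_camera"],4).tolist())
E
```

```text
pics
{'clock': 0.0, 'joint_positions': [57.5237, 16.4555, 90.4219, 0.0017, 73.2584, -8.5938], 'qd': [0.07, -0.0182, 0.0189, -0.0386, -0.1017, 0.1072], 'joint_efforts': [-0.0014, -40.5998, -29.2616, -0.0002, 0.0059, 0.0], 'eef_pos': [0.2729, 0.6166, 0.2175], 'tcp_rot': [[-0.9144, 0.4049, -0.0013], [0.4049, 0.9144, -0.002], [0.0004, -0.0023, -1.0]], 'contact_force': [0.0338, 0.3596, 0.0041], 'ft_torque': [0.044, -0.0341, -0.0271], 'grasp_force': 0.0, 'grip_width': 1.0007}
0.019
scene 483.16321284343263 483.16321284343263 286.3629383189774 205.36452600858016 [[-0.8605, 0.5093, 0.011, 0.4685], [0.4252, 0.73, -0.535, -0.2503], [-0.2805, -0.4558, -0.8448, 1.3313], [0.0, 0.0, 0.0, 1.0]]
top 544.7474519542909 544.7474519542909 279.26937476811577 209.89680347367255 [[0.008, -1.0, 0.0008, 0.0362], [-0.9957, -0.008, -0.0919, 0.5408], [0.0919, -0.0001, -0.9958, 1.2698], [0.0, 0.0, 0.0, 1.0]]
360.0748297008055 277.85432183899763 211.8631693625591 [[0.0004, -0.955, -0.2968, 0.0762], [1.0, 0.0008, -0.0011, 0.0002], [0.0013, -0.2968, 0.955, -0.1552], [0.0, 0.0, 0.0, 1.0]]
```

View pics/scene0.png

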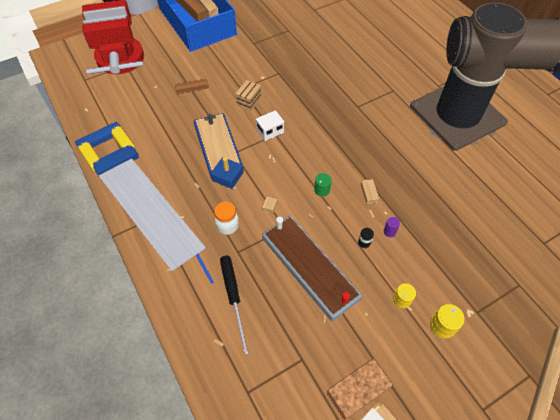

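View pics/top0.png

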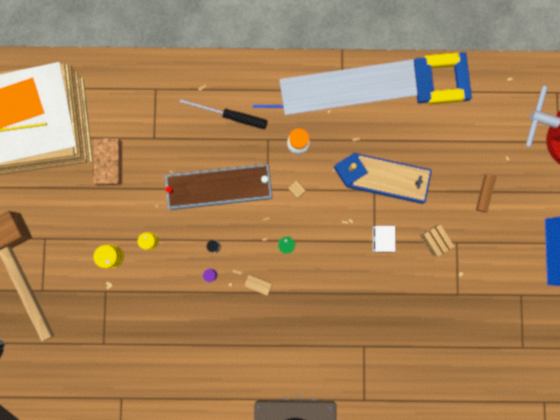

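Candidates in the top view:
- Wheelhouse: the white block (384,239).
- Funnel: black (212,246), not purple (210,275).
- Crate: slatted (439,240), not the plain offcuts (258,285), (297,189) and (486,193).
- Yellow drum: small (147,241), not large (105,256).
- Green drum: (287,245).

I'll check these in close crops.

```bash
cat > h.py <<'E'
from rig import r
import cv2,numpy as np
def cam(name):
    s=r.read_state(); i=r.get_image(name)
    K=np.array([[i["fx"],0,i["cx"]],[0,i["fy"],i["cy"]],[0,0,1]])
    if name=="wrist":
        T=np.eye(4);T[:3,:3]=s["tcp_rot"];T[:3,3]=s["eef_pos"]
        E=np.linalg.inv(T@i["tool_from_camera"])
    else: E=np.array(i["extrinsics"])
    return i["pixels"][:,:,::-1].copy(),K,E
def proj(K,E,P):
    p=(np.atleast_2d(P)@E[:3,:3].T+E[:3,3])@K.T; return p[:,:2]/p[:,2:]
def onz(K,E,uv,z):   # world point(s) at height z seen at pixel uv
    uv=np.atleast_2d(uv).astype(float); d=np.c_[uv,np.ones(len(uv))]@np.linalg.inv(K).T@E[:3,:3]
    c=-E[:3,:3].T@E[:3,3]; return c+d*((z-c[2])/d[:,2])[:,None]
def tri(K1,E1,a,K2,E2,b):
    X=cv2.triangulatePoints(K1@E1[:3],K2@E2[:3],np.float64(a).reshape(-1,2).T,np.float64(b).reshape(-1,2).T); return (X[:3]/X[3]).T
def crop(im,c0,r0,w,h,k,f): cv2.imwrite(f,cv2.resize(im[r0:r0+h,c0:c0+w],None,fx=k,fy=k,interpolation=cv2.INTER_CUBIC))
E
python3 - <<'E'
from h import *
t,_,_=cam("top");s,_,_=cam("scene")
crop(t,90,150,200,140,4,"pics/c1.png");crop(t,270,140,200,140,4,"pics/c2.png");crop(s,190,80,280,240,2.5,"pics/c3.png")
E
```

```text
(no output)
```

View pics/c1.png

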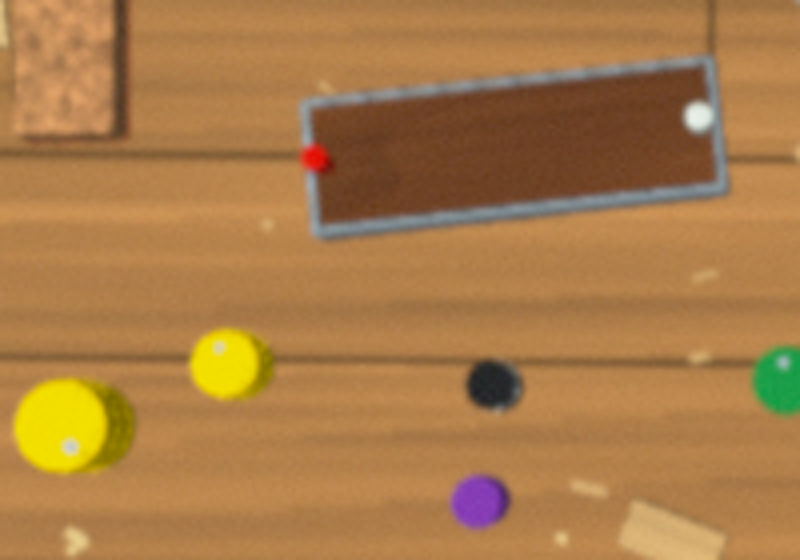

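View pics/c2.png

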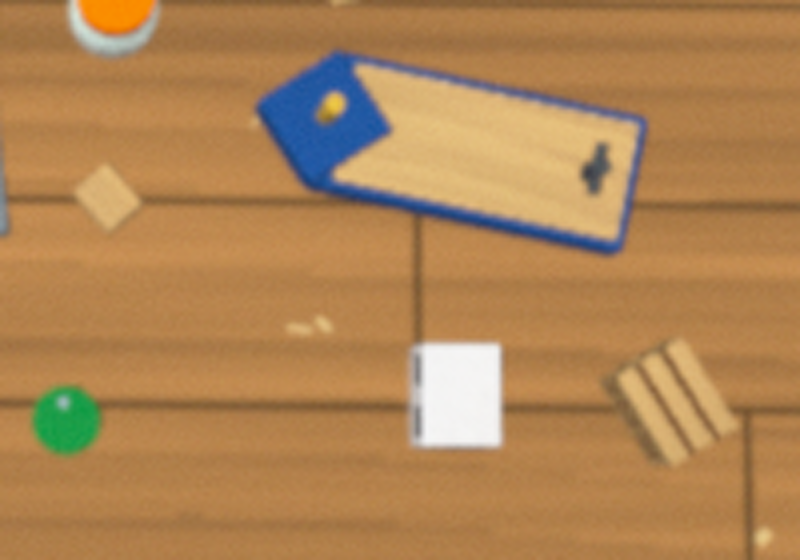

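View pics/c3.png

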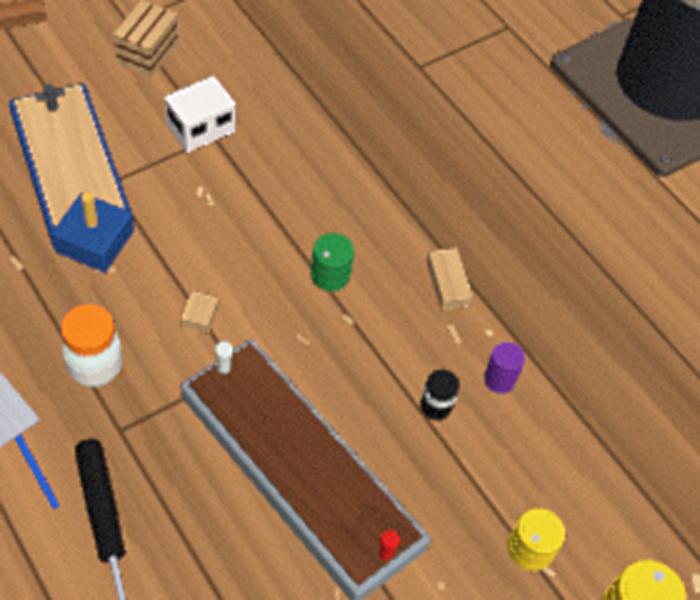

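The crops confirm the choices: slatted crate at c2 (677,403), white wheelhouse at (457,395), black funnel with the white band at c1 (494,384), small yellow drum at (224,363), and green drum at c2 (66,419). The red post is at the left end of the barge and the white post at the right. The tug's bow points left, with the brass mast on the bow.

```bash
python3 - <<'E'
from h import *
_,Kt,Et=cam("top");_,Ks,Es=cam("scene")
f=lambda p,c,r0,k:(c+(p[0]+.5)/k-.5,r0+(p[1]+.5)/k-.5)
c1=lambda p:f(p,90,150,4);c2=lambda p:f(p,270,140,4);c3=lambda p:f(p,190,80,2.5)
D={"yellow":(c1((224,363)),(541,524),.045),"funnel":(c1((494,384)),(441,381),.045),"green":(c2((66,419)),(333,247),.045),
"red":(c1((316,157)),(390,535),.064),"white":(c1((699,115)),(224,346),.064),
"bRn":(c1((318,238)),(428,540),.03),"bWf":(c1((712,58)),(182,385),.03),"bWn":(c1((728,190)),(250,342),.03),
"wh":(c2((460,394)),(200,104),.045),"crate":(c2((677,403)),(150,24),.045),"pot":(c2((113,3)),(89,328),.07),"mast":(c2((339,101)),(90,198),.075),"tow":(c2((602,148)),(51,88),.06)}
for n,(a,b,z) in D.items():
    print(n,"tri",np.round(tri(Kt,Et,a,Ks,Es,c3(b))[0],3),"top@z",np.round(onz(Kt,Et,a,z)[0],3))
E
```

```text
yellow tri [0.465 0.349 0.054] top@z [0.465 0.351 0.045]
funnel tri [0.454 0.194 0.046] top@z [0.454 0.194 0.045]
green tri [0.458 0.024 0.049] top@z [0.458 0.024 0.045]
red tri [0.583 0.297 0.067] top@z [0.584 0.297 0.064]
white tri [0.609 0.076 0.067] top@z [0.61  0.076 0.064]
bRn tri [0.541 0.304 0.018] top@z [0.54  0.301 0.03 ]
bWf tri [0.65  0.07  0.024] top@z [0.649 0.069 0.03 ]
bWn tri [0.571 0.059 0.019] top@z [0.57  0.059 0.03 ]
wh tri [ 0.474 -0.206  0.038] top@z [ 0.475 -0.205  0.045]
crate tri [ 0.469 -0.33   0.044] top@z [ 0.47  -0.332  0.045]
pot tri [ 0.701 -0.002  0.063] top@z [ 0.699 -0.001  0.07 ]
mast tri [ 0.64  -0.131  0.071] top@z [ 0.641 -0.132  0.075]
tow tri [ 0.612 -0.281  0.068] top@z [ 0.618 -0.286  0.06 ]
```

```bash
cat >> h.py <<'E'
def go(*W):   # world waypoints (x,y,z,yaw of tool y axis in deg) -> tool shift/turn from the present pose
    s=r.read_state();R=np.array(s["tcp_rot"]);p=np.array(s["eef_pos"]);y0=np.degrees(np.arctan2(R[1,1],R[0,1]))
    print("now",np.round(p,4),"yaw",round(y0,1),"t",s["clock"],"grip",round(s["grip_width"]*.0854,4),s["grasp_force"])
    q=[np.degrees(0)]
    for w in W:
        d=R.T@(np.array(w[:3])-p);dy=(w[3]-y0+90)%180-90
        print(np.round(d,4).tolist(),"wz",round(-np.radians(dy),4))
E
python3 -c "
from h import *
go((.52,.22,.25,90),(.52,-.2,.25,90))"
```

```text
now [0.2731 0.6171 0.2186] yaw 66.1 t 0.35 grip 0.0856 0.0
[-0.3865, -0.2632, -0.0313] wz -0.4168
[-0.5565, -0.6472, -0.0311] wz -0.4168
```

>>> move_arm(
  plan=[
    [-0.387,-0.263,-0.032,0,0,-0.417],
    [-0.387,-0.263,-0.032,0,0,-0.417],
    [-0.387,-0.263,-0.032,0,0,-0.417],
    [-0.387,-0.263,-0.032,0,0,-0.417],
    [-0.387,-0.263,-0.032,0,0,-0.417],
    [-0.387,-0.263,-0.032,0,0,-0.417],
    [-0.387,-0.263,-0.032,0,0,-0.417],
    [-0.387,-0.263,-0.032,0,0,-0.417],
    [-0.387,-0.263,-0.032,0,0,-0.417],
    [-0.387,-0.263,-0.032,0,0,-0.417],
  ],
)

```text
clock: 1.6
eef_pos: [0.5202, 0.2205, 0.2508]
tcp_rot: [[-1.0, -0.0, -0.0], [-0.0, 1.0, 0.0], [0.0, 0.0, -1.0]]
contact_force: [1.0, -0.3, -1.1]
grip_width: 1.001
grasp_force: 0.0
```

```bash
python3 - <<'E'
from h import *
im,K,E=cam("wrist");np.savez("w1.npz",im=im,K=K,E=E);cv2.imwrite("pics/w1.png",cv2.resize(im,None,fx=1.42,fy=1.42,interpolation=cv2.INTER_CUBIC))
go((.52,-.2,.25,90))
s=r.read_state();print(np.round(s["tcp_rot"],4).tolist(),np.round(s["joint_positions"],1))
E
```

```text
now [0.52   0.2209 0.2508] yaw 90.1 t 1.65 grip 0.0852 0.0
[0.0005, -0.4209, 0.0007] wz 0.0012
[[-1.0, -0.0012, -0.0005], [-0.0012, 1.0, 0.0003], [0.0005, 0.0003, -1.0]] [ 12.7   1.2 104.1   0.   74.7 -77.4]
```

View pics/w1.png

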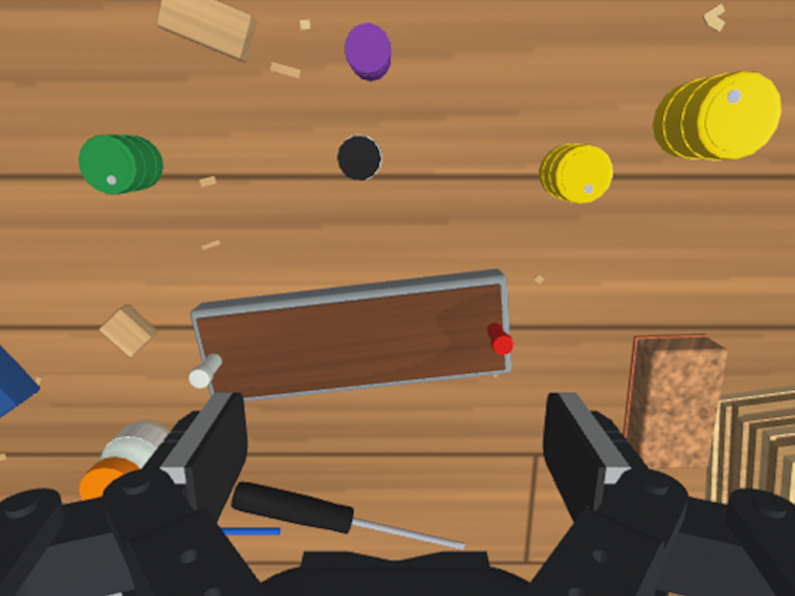

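The wrist view is sharp. It shows the green drum top at (107,164), funnel top (359,157), small yellow drum top (583,173), barge deck corners (193,312), (503,278), (510,372) and (212,402), the red cap (502,344) and the white cap (200,378).

>>> move_arm(
  plan=[
    [0,-0.42,0,0,0,0],
    [0,-0.42,0,0,0,0],
    [0,-0.42,0,0,0,0],
    [0,-0.42,0,0,0,0],
    [0,-0.42,0,0,0,0],
    [0,-0.42,0,0,0,0],
    [0,-0.42,0,0,0,0],
    [0,-0.42,0,0,0,0],
    [0,-0.42,0,0,0,0],
    [0,-0.42,0,0,0,0],
  ],
)

```text
clock: 2.9
eef_pos: [0.521, -0.1981, 0.2509]
tcp_rot: [[-1.0, -0.003, 0.0], [-0.003, 1.0, 0.0], [-0.0, 0.0, -1.0]]
contact_force: [0.2, 0.5, 0.9]
grip_width: 0.997
grasp_force: 0.0
```

```bash
python3 - <<'E'
from h import *
im,K,E=cam("wrist");np.savez("w2.npz",im=im,K=K,E=E);cv2.imwrite("pics/w2.png",cv2.resize(im,None,fx=1.42,fy=1.42,interpolation=cv2.INTER_CUBIC))
E
```

```text
(no output)
```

View pics/w2.png

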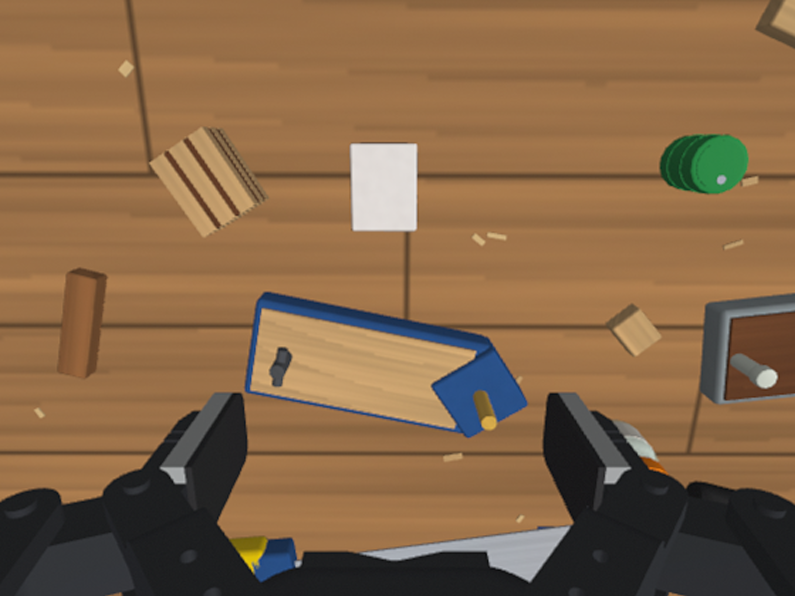

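Wheelhouse roof corners are (351,143), (416,143), (416,231) and (352,231). Crate top corners are (150,161), (205,128), (254,203) and (205,237). The tug has its tow post at (280,365) and the mast top at (489,424). I'll rectify onto the metric planes to get poses.

```bash
cat >> h.py <<'E'
def rect(f,x0,x1,y0,y1,z,k=2000):  # metric map of plane z: col = (y1-y)*k, row = (x1-x)*k
    d=np.load(f) if isinstance(f,str) else f;P=np.array([[x1,y1,z],[x1,y0,z],[x0,y0,z],[x0,y1,z]]);w,h=int((y1-y0)*k),int((x1-x0)*k)
    H=cv2.getPerspectiveTransform(np.float32(proj(d["K"],d["E"],P)),np.float32([[0,0],[w,0],[w,h],[0,h]]))
    return cv2.warpPerspective(d["im"],H,(w,h),flags=cv2.INTER_CUBIC)
def box(m,x1,y1,k=2000):   # largest blob -> centre, size (mm), long-axis yaw, enclosing circle
    c=max(cv2.findContours(m.astype(np.uint8),cv2.RETR_EXTERNAL,cv2.CHAIN_APPROX_NONE)[0],key=cv2.contourArea)
    b=cv2.boxPoints(cv2.minAreaRect(c));e=[b[1]-b[0],b[2]-b[1]];l=max(e,key=np.linalg.norm);ctr=b.mean(0);q,R=cv2.minEnclosingCircle(c)
    return np.round([x1-ctr[1]/k,y1-ctr[0]/k],4),sorted(np.round(1e3*np.linalg.norm(e,axis=1)/k,1)),round(np.degrees(np.arctan2(-l[0],-l[1]))%180,2),np.round([x1-q[1]/k,y1-q[0]/k,2*R/k],4)
E
python3 - <<'E'
from h import *
hsv=lambda a:cv2.cvtColor(a,cv2.COLOR_BGR2HSV).astype(int).transpose(2,0,1)
op=lambda m,n=5:cv2.morphologyEx(m.astype(np.uint8),cv2.MORPH_OPEN,np.ones((n,n)))
B=rect("w1.npz",.53,.67,.04,.32,.03);h,s,v=hsv(B);m=op((v<125)&(s>90)&(h<20),9);print("barge deck",box(m,.67,.32))
T=rect("w2.npz",.55,.69,-.34,-.06,.03);h,s,v=hsv(T);mb=op(((h>8)&(h<28)&(s>60)&(v>150))|(h>100)&(h<125)&(s>120)|(v<90))
mp=op((h>8)&(h<28)&(s>50)&(s<150)&(v>175),7);print("tug pale",box(mp,.69,-.06))
cv2.imwrite("pics/r1.png",np.vstack([T,B,np.hstack([cv2.cvtColor(255*m,8),cv2.cvtColor(255*mp,8)])[::2,::2]])[:600+140])
W=rect("w2.npz",.42,.54,-.27,-.14,.045);h,s,v=hsv(W);print("wh",box(op((s<45)&(v>170)),.54,-.14))
F=rect("w1.npz",.40,.51,.14,.25,.045);h,s,v=hsv(F);print("funnel",box(op(v<75),.51,.25))
for f,y in(("w1.npz",(.30,.41)),("w1.npz",(-.04,.09)),("w2.npz",(-.04,.09))):
  for z in(.045,):
    G=rect(f,.41,.52,*y,z);h,s,v=hsv(G);mm=(s>150)&(h>20)&(v>(70));print("drum",box(op(mm),.52,y[1]), np.percentile(v[mm],[10,30,50,70,90]))
d=np.load("w2.npz");c=onz(d["K"],d["E"],np.array([(150,161),(205,128),(254,203),(205,237)])/1.42,.045)[:,:2];print("crate",c.round(4),c.mean(0),np.linalg.norm(np.roll(c,-1,0)-c,axis=1))
e=c-np.roll(c,-1,0);print(np.degrees(np.arctan2(e[:,1],e[:,0])))
d1=np.load("w1.npz")
print("green tri",tri(d1["K"],d1["E"],np.array((107,164))/1.42,d["K"],d["E"],np.array((719,164))/1.42),"white cap",tri(d1["K"],d1["E"],np.array((200,378))/1.42,d["K"],d["E"],np.array((766,378))/1.42))
print("red cap",onz(d1["K"],d1["E"],np.array((502,344))/1.42,.064),"white",onz(d1["K"],d1["E"],np.array((200,378))/1.42,.064),"funnel",onz(d1["K"],d1["E"],np.array((359,157))/1.42,.045),"yel",onz(d1["K"],d1["E"],np.array((583,173))/1.42,.045))
E
```

```text
barge deck (array([0.5964, 0.1873], dtype=float32), [np.float32(71.2), np.float32(236.5)], np.float32(96.85), array([0.5948, 0.1873, 0.2447]))
tug pale (array([ 0.6205, -0.2248], dtype=float32), [np.float32(70.8), np.float32(170.7)], np.float32(78.14), array([ 0.6205, -0.2248,  0.1835]))Traceback (most recent call last):
  File "<stdin>", line 7, in <module>
    return _nx.concatenate(arrs, 1, dtype=dtype, casting=casting)
           ~~~~~~~~~~~~~~~^^^^^^^^^^^^^^^^^^^^^^^^^^^^^^^^^^^^^^^
ValueError: all the input array dimensions except for the concatenation axis must match exactly, but along dimension 0, the array at index 0 has size 280 and the array at index 1 has size 279
```

```bash
python3 - <<'E'
from h import *
hsv=lambda a:cv2.cvtColor(a,cv2.COLOR_BGR2HSV).astype(int).transpose(2,0,1)
op=lambda m,n=5:cv2.morphologyEx(m.astype(np.uint8),cv2.MORPH_OPEN,np.ones((n,n)))
B=rect("w1.npz",.53,.67,.04,.32,.03);T=rect("w2.npz",.55,.69,-.34,-.06,.03)
cv2.imwrite("pics/r1.png",cv2.resize(np.vstack([T[:278,:558],B[:278,:558]]),(600,598)))
W=rect("w2.npz",.42,.54,-.27,-.14,.045);h,s,v=hsv(W);print("wh",box(op((s<45)&(v>170)),.54,-.14))
F=rect("w1.npz",.40,.51,.14,.25,.045);h,s,v=hsv(F);print("funnel",box(op(v<75),.51,.25))
for f,y in(("w1.npz",(.30,.41)),("w1.npz",(-.04,.09)),("w2.npz",(-.04,.09))):
    G=rect(f,.41,.52,*y,.045);h,s,v=hsv(G);mm=(s>150)&(h>20)&(v>70);t=np.percentile(v[mm],75)*.93;print("drum",box(op(mm&(v>t)),.52,y[1]))
d=np.load("w2.npz");c=onz(d["K"],d["E"],np.array([(150,161),(205,128),(254,203),(205,237)])/1.42,.045)[:,:2];print("crate",c.round(4).tolist(),c.mean(0),np.linalg.norm(np.roll(c,-1,0)-c,axis=1))
e=c-np.roll(c,-1,0);print(np.degrees(np.arctan2(e[:,1],e[:,0])))
d1=np.load("w1.npz");p=lambda a:np.array(a)/1.42
print("green tri",tri(d1["K"],d1["E"],p((107,164)),d["K"],d["E"],p((719,164))),"white cap",tri(d1["K"],d1["E"],p((200,378)),d["K"],d["E"],p((766,378))))
for n,a,z in(("red",(502,344),.064),("white",(200,378),.064),("funnel",(359,157),.045),("yel",(583,173),.045)): print(n,onz(d1["K"],d1["E"],p(a),z).round(4))
E
```

```text
wh (array([ 0.4751, -0.2057], dtype=float32), [np.float32(45.0), np.float32(59.0)], np.float32(0.54), array([ 0.4749, -0.206 ,  0.0726]))
funnel (array([0.4544, 0.1962], dtype=float32), [np.float32(27.7), np.float32(28.2)], np.float32(116.57), array([0.4547, 0.1962, 0.0291]))
drum (array([0.4648, 0.3508], dtype=float32), [np.float32(37.5), np.float32(37.5)], np.float32(90.0), array([0.4649, 0.3508, 0.0384]))
drum (array([0.4585, 0.0242], dtype=float32), [np.float32(37.0), np.float32(37.5)], np.float32(90.0), array([0.4587, 0.0242, 0.0381]))
drum (array([0.4588, 0.0253], dtype=float32), [np.float32(32.5), np.float32(36.5)], np.float32(0.0), array([0.4587, 0.0235, 0.0373]))
crate [[0.4577, -0.365], [0.4362, -0.3252], [0.4858, -0.2963], [0.5098, -0.3331]] [ 0.47238071 -0.32990867] [0.04519021 0.05734925 0.04393042 0.06112573]
[ -61.66951488 -149.72079766  123.18390068   31.48855052]
green tri [[0.45846885 0.02372733 0.04412655]] white cap [[0.61059905 0.07681208 0.06191441]]
red [[0.5826 0.2979 0.064 ]]
white [[0.6097 0.0777 0.064 ]]
funnel [[0.4537 0.1963 0.045 ]]
yel [[0.4642 0.3498 0.045 ]]
```

View pics/r1.png

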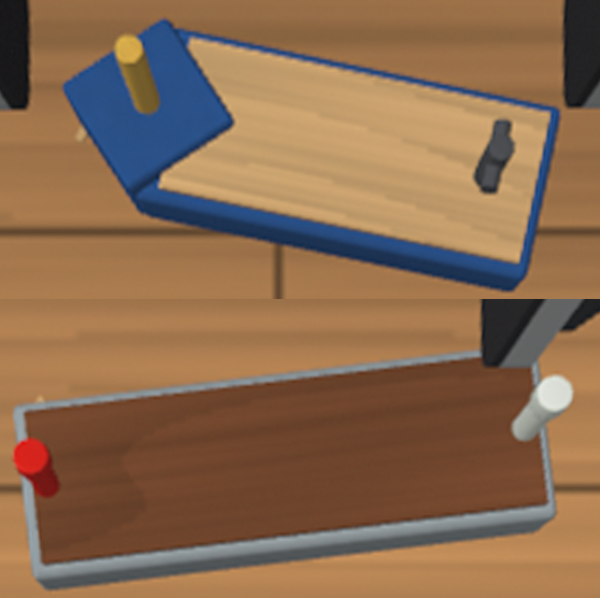

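The rectified views agree with the text. The barge centre is about (0.596,0.1875) with yaw 97°. The tug deck is 71 wide with yaw 78°. The mast foot is at (148,107) and the tow-post foot at (488,185). The wheelhouse measures 45×59 at (0.475,-0.206). Next I'll refine the tug origin and compute the first reach.

```bash
python3 - <<'E'
from h import *
d=np.load("w2.npz")
for n,a,z in(("mast top",(489,424),.075),("tow top",(278,377),.06),("deckA",(262,309),.03),("deckB",(477,352),.03),("deckC",(253,390),.03),("deckD",(463,432),.03)): print(n,onz(d["K"],d["E"],np.array(a)/1.42,z).round(4))
go((.475,-.2057,.25,90.5),(.475,-.2057,.026,90.5))
E
```

```text
mast top [[ 0.6419 -0.1285  0.075 ]]
tow top [[ 0.6119 -0.2844  0.06  ]]
deckA [[ 0.5686 -0.3005  0.03  ]]
deckB [[ 0.604  -0.1323  0.03  ]]
deckC [[ 0.638 -0.313  0.03 ]]
deckD [[ 0.6763 -0.1403  0.03  ]]
now [ 0.521  -0.1983  0.251 ] yaw 90.2 t 2.95 grip 0.0855 0.0
[0.046, -0.0073, 0.001] wz -0.006
[0.046, -0.0074, 0.225] wz -0.006
```

>>> move_arm(
  plan=[
    [0.046,-0.007,0.02,0,0,-0.006],
    [0.046,-0.007,0.06,0,0,-0.006],
    [0.046,-0.007,0.11,0,0,-0.006],
    [0.046,-0.007,0.15,0,0,-0.006],
    [0.046,-0.007,0.18,0,0,-0.006],
    [0.046,-0.007,0.2,0,0,-0.006],
    [0.046,-0.007,0.215,0,0,-0.006],
    [0.046,-0.007,0.225,0,0,-0.006],
    [0.046,-0.007,0.225,0,0,-0.006],
    [0.046,-0.007,0.225,0,0,-0.006],
  ],
  hand=0.085,
)

```text
clock: 4.2
eef_pos: [0.4754, -0.2073, 0.0268]
tcp_rot: [[-1.0, -0.006, 0.001], [-0.006, 1.0, -0.001], [-0.001, -0.001, -1.0]]
contact_force: [-0.4, 0.1, -0.2]
grip_width: 0.993
grasp_force: 0.0
```

>>> move_arm(
  plan=[
    [0,0,0,0,0,0],
    [0,0,0,0,0,0],
    [0,0,0,0,0,0],
    [0,0,0,0,0,0],
    [0,0,0,0,0,0],
    [0,0,0,0,0,0],
    [0,0,-0.01,0,0,0],
    [0,0,-0.03,0,0,0],
    [0,0,-0.06,0,0,0],
    [0,0,-0.1,0,0,0],
  ],
  hand=0.035,
)

```text
clock: 5.45
eef_pos: [0.4734, -0.2061, 0.1255]
tcp_rot: [[-1.0, -0.006, -0.003], [-0.006, 1.0, 0.002], [0.003, 0.002, -1.0]]
contact_force: [-0.0, -0.0, -1.4]
grip_width: 0.506
grasp_force: 61.0
```

```bash
python3 - <<'E'
from h import *
go((.6243,-.2068,.13,-12),(.6243,-.2068,.058,-12))
E
```

```text
now [ 0.4734 -0.2061  0.1255] yaw 90.4 t 5.45 grip 0.0432 61.01684331893921
[-0.1509, -0.0017, -0.005] wz -1.3552
[-0.1511, -0.0018, 0.067] wz -1.3552
```

The grip is good. The turn has to go the other way, −102.4°, to stay inside joint 6's range, so wz = +1.787.

>>> move_arm(
  plan=[
    [-0.015,0,-0.006,0,0,0.178],
    [-0.03,0,-0.006,0,0,0.357],
    [-0.05,0,-0.006,0,0,0.536],
    [-0.07,-0.001,-0.006,0,0,0.715],
    [-0.09,-0.001,-0.006,0,0,0.893],
    [-0.11,-0.001,-0.006,0,0,1.072],
    [-0.13,-0.001,-0.006,0,0,1.251],
    [-0.145,-0.002,-0.006,0,0,1.43],
    [-0.151,-0.002,-0.006,0,0,1.608],
    [-0.151,-0.002,-0.006,0,0,1.787],
  ],
)

```text
clock: 6.7
eef_pos: [0.6256, -0.2077, 0.1313]
tcp_rot: [[0.214, 0.977, -0.001], [0.977, -0.214, 0.001], [0.0, -0.001, -1.0]]
contact_force: [0.1, 0.3, -0.6]
grip_width: 0.505
grasp_force: 61.0
```

```bash
python3 - <<'E'
from h import *
go((.6243,-.2068,.058,-12))
im,K,E=cam("wrist");np.savez("w3.npz",im=im,K=K,E=E);cv2.imwrite("pics/w3.png",im)
E
```

```text
now [ 0.6256 -0.2077  0.1313] yaw -12.4 t 6.7 grip 0.0431 61.037442684173584
[0.0005, -0.0013, 0.0733] wz -0.0061
```

View pics/w3.png

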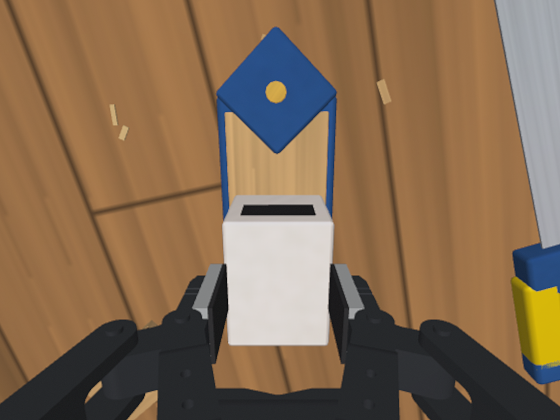

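The wheelhouse is held squarely. The mast top is at (276,92), the pale deck edges are at about columns 227 and 328, and everything lines up on column 277.

```bash
python3 - <<'E'
from h import *
d=np.load("w3.npz");m=onz(d["K"],d["E"],(276,92),.075)[0];u=np.array([np.cos(np.radians(78)),np.sin(np.radians(78)),0]);print(m,m-.08*u)
for a in((226,112),(328,112),(229,185),(327,185),(218,94),(336,94)):print(a,onz(d["K"],d["E"],a,.03)[0].round(4))
E
```

```text
[ 0.64130592 -0.12910436  0.075     ] [ 0.62467298 -0.20735616  0.075     ]
(226, 112) [ 0.6048 -0.1336  0.03  ]
(328, 112) [ 0.6732 -0.1486  0.03  ]
(229, 185) [ 0.5938 -0.1838  0.03  ]
(327, 185) [ 0.6636 -0.199   0.03  ]
(218, 94) [ 0.6025 -0.1211  0.03  ]
(336, 94) [ 0.6805 -0.1381  0.03  ]
```

>>> move_arm(
  plan=[
    [0,-0.001,0.02,0,0,0],
    [0,-0.001,0.04,0,0,0],
    [0,-0.001,0.055,0,0,0],
    [0,-0.001,0.063,0,0,0],
    [0,-0.001,0.068,0,0,0],
    [0,-0.001,0.071,0,0,0],
    [0,-0.001,0.073,0,0,0],
    [0,-0.001,0.074,0,0,0],
    [0,-0.001,0.074,0,0,0],
    [0,-0.001,0.074,0,0,0],
  ],
)

```text
clock: 8.0
eef_pos: [0.6249, -0.2079, 0.0582]
tcp_rot: [[0.208, 0.978, 0.0], [0.978, -0.208, -0.0], [-0.0, 0.0, -1.0]]
contact_force: [-0.6, 0.7, -0.4]
grip_width: 0.504
grasp_force: 61.0
```

>>> move_arm(
  plan=[
    [0,0,0,0,0,0],
    [0,0,0,0,0,0],
    [0,0,0,0,0,0],
    [0,0,0,0,0,0],
    [0,0,-0.005,0,0,0],
    [0,0,-0.02,0,0,0],
    [0,0,-0.05,0,0,0],
    [0,0,-0.1,0,0,0],
    [0,0,-0.15,0,0,0],
    [0,0,-0.15,0,0,0],
  ],
  hand=0.085,
)

```text
clock: 9.25
eef_pos: [0.6279, -0.2093, 0.2165]
tcp_rot: [[0.208, 0.978, 0.012], [0.978, -0.208, -0.006], [-0.004, 0.013, -1.0]]
contact_force: [-0.1, -0.1, -0.4]
grip_width: 0.997
grasp_force: 0.0
```

```bash
python3 - <<'E'
from h import *
im,K,E=cam("wrist");np.savez("w4.npz",im=im,K=K,E=E)
hs=cv2.cvtColor(rect("w4.npz",.56,.69,-.27,-.14,.075),cv2.COLOR_BGR2HSV).astype(int).transpose(2,0,1);m=cv2.morphologyEx(((hs[1]<45)&(hs[2]>170)).astype(np.uint8),cv2.MORPH_OPEN,np.ones((7,7)))
print("wh roof",box(m,.69,-.14));crop(im,170,0,230,280,2.1,"pics/w4.png")
E
```

```text
wh roof (array([ 0.6253, -0.2053], dtype=float32), [np.float32(45.2), np.float32(64.7)], np.float32(78.02), array([ 0.625 , -0.2059,  0.0758]))
```

View pics/w4.png

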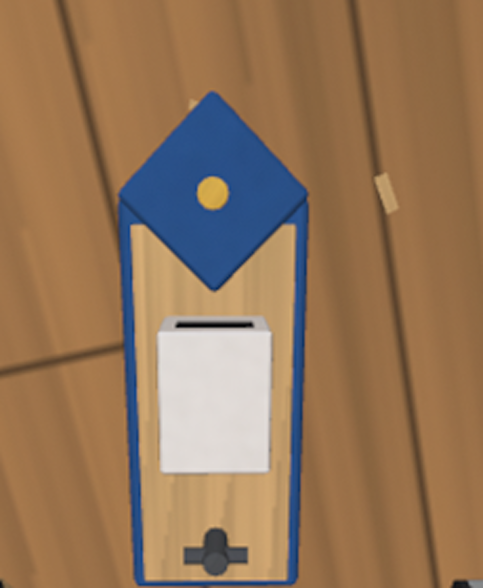

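The wheelhouse stands square on the tug, with roof corners (158,331), (270,331), (160,472) and (270,472), the mast top at (212,193) and the tow post at (215,563). I'll check the midpoint.

```bash
python3 - <<'E'
from h import *
d=np.load("w4.npz");o=lambda a,z:onz(d["K"],d["E"],np.array([170+(a[0]+.5)/2.1-.5,(a[1]+.5)/2.1-.5]),z)[0]
m,t=o((212,193),.075),o((216,564),.06);q=np.array([o(a,.075) for a in((158,331),(270,331),(270,472),(160,472))])
u=(m-t)[:2];L=np.linalg.norm(u);u/=L;c=q.mean(0)[:2];print("mast",m,"tow",t,"L",L,"yaw",np.degrees(np.arctan2(u[1],u[0])));mid=((m+t)/2)[:2];e=c-mid
print("roof",c,"mid",mid,"along",e@u,"lat",e@[-u[1],u[0]]);print("from mast",(m[:2]-c)@u)
go((.4545,.1962,.13,90),(.4545,.1962,.026,90));print(np.round(r.read_state()["joint_positions"],1))
E
```

```text
mast [ 0.64081195 -0.12889799  0.075     ] tow [ 0.60834262 -0.28529792  0.06      ] L 0.15973475926004607 yaw 78.27173656555404
roof [ 0.62457691 -0.20794294] mid [ 0.62457728 -0.20709795] along -0.0008274215926287327 lat -0.00017138895160500995
from mast 0.0806948012226518
now [ 0.6264 -0.2086  0.2127] yaw -12.0 t 9.3 grip 0.085 0.0
[0.3602, -0.2531, 0.0801] wz 1.3609
[0.3604, -0.2538, 0.1841] wz 1.3609
[-27.2  14.6  93.2   0.   71.8 -15.2]
```

The wheelhouse is within 1 mm of the midpoint. Next is the funnel.

>>> move_arm(
  plan=[
    [0.045,-0.032,0.01,0,0,0.17],
    [0.09,-0.063,0.02,0,0,0.34],
    [0.135,-0.095,0.03,0,0,0.51],
    [0.18,-0.127,0.04,0,0,0.68],
    [0.225,-0.158,0.05,0,0,0.85],
    [0.27,-0.19,0.06,0,0,1.02],
    [0.315,-0.222,0.07,0,0,1.19],
    [0.36,-0.253,0.08,0,0,1.36],
    [0.36,-0.253,0.08,0,0,1.36],
    [0.36,-0.253,0.08,0,0,1.36],
  ],
)

```text
clock: 10.55
eef_pos: [0.4518, 0.1969, 0.1273]
tcp_rot: [[1.0, 0.003, -0.001], [0.003, -1.0, -0.001], [-0.001, 0.001, -1.0]]
contact_force: [1.0, 0.1, -0.1]
grip_width: 0.995
grasp_force: 0.0
```

```bash
python3 - <<'E'
from h import *
im,K,E=cam("wrist");np.savez("w5.npz",im=im,K=K,E=E)
v=rect("w5.npz",.40,.51,.14,.25,.045).max(2);m=cv2.morphologyEx((v<75).astype(np.uint8),cv2.MORPH_OPEN,np.ones((5,5)));print(box(m,.51,.25))
go((.4545,.1962,.026,90))
E
```

```text
(array([0.4555, 0.196 ], dtype=float32), [np.float32(28.0), np.float32(30.0)], np.float32(0.0), array([0.4555, 0.1962, 0.0305]))
now [0.4524 0.1964 0.1276] yaw -89.9 t 10.6 grip 0.0852 0.0
[0.0021, 0.0002, 0.1016] wz 0.0011
```

>>> move_arm(
  plan=[
    [0.003,0,0.02,0,0,0],
    [0.003,0,0.045,0,0,0],
    [0.003,0,0.065,0,0,0],
    [0.003,0,0.08,0,0,0],
    [0.003,0,0.09,0,0,0],
    [0.003,0,0.097,0,0,0],
    [0.003,0,0.101,0,0,0],
    [0.003,0,0.101,0,0,0],
    [0.003,0,0.101,0,0,0],
    [0.003,0,0.101,0,0,0],
  ],
)

```text
clock: 11.85
eef_pos: [0.4556, 0.1972, 0.0273]
tcp_rot: [[1.0, 0.001, 0.001], [0.001, -1.0, 0.0], [0.001, -0.0, -1.0]]
contact_force: [0.8, 0.2, 0.4]
grip_width: 0.997
grasp_force: 0.0
```

>>> move_arm(
  plan=[
    [0,0,0,0,0,0],
    [0,0,0,0,0,0],
    [0,0,0,0,0,0],
    [0,0,0,0,0,0],
    [0,0,0,0,0,0],
    [0,0,0,0,0,0],
    [0,0,-0.01,0,0,0],
    [0,0,-0.04,0,0,0],
    [0,0,-0.09,0,0,0],
    [0,0,-0.14,0,0,0],
  ],
  hand=0.02,
)

```text
clock: 13.1
eef_pos: [0.4546, 0.197, 0.1681]
tcp_rot: [[1.0, 0.001, -0.001], [0.001, -1.0, -0.0], [-0.001, 0.0, -1.0]]
contact_force: [1.6, 0.3, 0.1]
grip_width: 0.307
grasp_force: 59.1
```

```bash
python3 - <<'E'
from h import *
go((.6247,-.2075,.17,90),(.6247,-.2075,.103,90))
E
```

```text
now [0.4546 0.197  0.1681] yaw -90.0 t 13.1 grip 0.0263 59.068259596824646
[0.1698, 0.4046, -0.0021] wz 0.0008
[0.1699, 0.4046, 0.0649] wz 0.0008
```

>>> move_arm(
  plan=[
    [0.021,0.05,-0.002,0,0,0],
    [0.042,0.101,-0.002,0,0,0],
    [0.063,0.152,-0.002,0,0,0],
    [0.085,0.202,-0.002,0,0,0],
    [0.106,0.253,-0.002,0,0,0],
    [0.127,0.303,-0.002,0,0,0],
    [0.148,0.354,-0.002,0,0,0],
    [0.163,0.388,-0.002,0,0,0],
    [0.17,0.4045,-0.002,0,0,0],
    [0.17,0.4045,-0.002,0,0,0],
  ],
)

```text
clock: 14.35
eef_pos: [0.6255, -0.2075, 0.1686]
tcp_rot: [[1.0, -0.0, -0.001], [-0.0, -1.0, 0.001], [-0.001, -0.001, -1.0]]
contact_force: [-0.3, 0.4, -0.6]
grip_width: 0.307
grasp_force: 59.1
```

```bash
python3 - <<'E'
from h import *
go((.6247,-.2077,.103,90))
im,K,E=cam("wrist");np.savez("w6.npz",im=im,K=K,E=E);crop(im,140,60,280,260,2.1,"pics/w6.png")
E
```

```text
now [ 0.6255 -0.2075  0.1686] yaw -90.0 t 14.35 grip 0.0262 59.092737436294556
[-0.0007, 0.0002, 0.0656] wz -0.0002
```

View pics/w6.png

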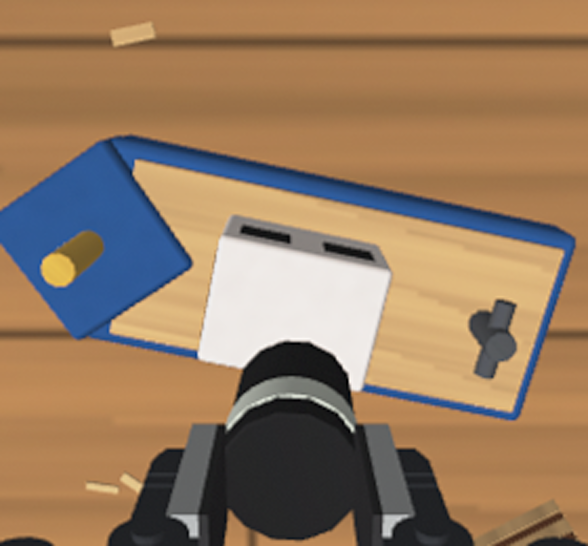

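The funnel is upright in the fingers and the wheelhouse is undisturbed, with its roof at (220,235)–(388,270). I'll lower it.

>>> move_arm(
  plan=[
    [-0.001,0,0.015,0,0,0],
    [-0.001,0,0.03,0,0,0],
    [-0.001,0,0.045,0,0,0],
    [-0.001,0,0.054,0,0,0],
    [-0.001,0,0.06,0,0,0],
    [-0.001,0,0.063,0,0,0],
    [-0.001,0,0.065,0,0,0],
    [-0.001,0,0.0655,0,0,0],
    [-0.001,0,0.0655,0,0,0],
    [-0.001,0,0.0655,0,0,0],
  ],
)

```text
clock: 15.65
eef_pos: [0.6248, -0.2074, 0.1037]
tcp_rot: [[1.0, 0.001, 0.0], [0.001, -1.0, -0.0], [0.0, 0.0, -1.0]]
contact_force: [0.4, -0.2, -0.7]
grip_width: 0.303
grasp_force: 59.1
```

>>> move_arm(
  plan=[
    [0,0,0,0,0,0],
    [0,0,0,0,0,0],
    [0,0,0,0,0,0],
    [0,0,0,0,0,0],
    [0,0,-0.005,0,0,0],
    [0,0,-0.02,0,0,0],
    [0,0,-0.05,0,0,0],
    [0,0,-0.09,0,0,0],
    [0,0,-0.11,0,0,0],
    [0,0,-0.11,0,0,0],
  ],
  hand=0.085,
)

```text
clock: 16.9
eef_pos: [0.6258, -0.2079, 0.2163]
tcp_rot: [[1.0, 0.001, 0.004], [0.001, -1.0, -0.002], [0.004, 0.002, -1.0]]
contact_force: [-0.3, 0.3, -1.2]
grip_width: 0.993
grasp_force: 0.0
```

```bash
python3 - <<'E'
from h import *
im,K,E=cam("wrist");np.savez("w7.npz",im=im,K=K,E=E);crop(im,130,60,280,260,2.1,"pics/w7.png")
print(proj(K,E,[[.6247,-.2077,.12],[.6247,-.2077,.075]]))
go((.4724,-.330,.15,-59.2),(.4724,-.330,.026,-59.2));print(np.round(r.read_state()["joint_positions"],1))
E
```

```text
[[277.32612259 210.22055275]
 [277.24099828 194.83743559]]
now [ 0.6247 -0.2074  0.2138] yaw -90.0 t 16.95 grip 0.0852 0.0
[-0.1525, 0.1225, 0.0638] wz -0.5368
[-0.1526, 0.1224, 0.1878] wz -0.5368
[-27.2  14.5  93.2  -0.   72.3  62.8]
```

View pics/w7.png

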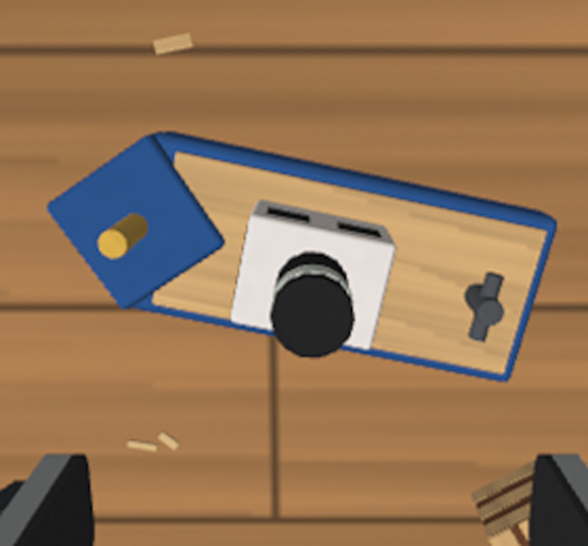

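The funnel stands centred on the roof: its top is at (313,316) and the roof centre at (311,281), both within about 1 px of prediction. Next is the crate.

>>> move_arm(
  plan=[
    [-0.04,0.03,0,0,0,-0.13],
    [-0.08,0.06,0,0,0,-0.27],
    [-0.12,0.095,0.02,0,0,-0.4],
    [-0.152,0.122,0.06,0,0,-0.537],
    [-0.152,0.122,0.1,0,0,-0.537],
    [-0.152,0.122,0.135,0,0,-0.537],
    [-0.152,0.122,0.16,0,0,-0.537],
    [-0.152,0.122,0.177,0,0,-0.537],
    [-0.152,0.122,0.187,0,0,-0.537],
    [-0.152,0.122,0.187,0,0,-0.537],
  ],
)

```text
clock: 18.2
eef_pos: [0.4725, -0.3291, 0.0257]
tcp_rot: [[0.859, 0.512, -0.001], [0.512, -0.859, 0.001], [-0.0, -0.001, -1.0]]
contact_force: [-0.4, 0.0, -0.2]
grip_width: 0.997
grasp_force: 0.0
```

```bash
python3 - <<'E'
from h import *
go((.4724,-.330,.026,-59.2));print(np.round(r.read_state()["joint_positions"],1),r.read_state()["contact_force"])
E
```

```text
now [ 0.4725 -0.3291  0.0257] yaw -59.2 t 18.2 grip 0.0852 0.0
[-0.0005, 0.0008, -0.0003] wz 0.0004
[-44.9  17.6 111.2  -0.   51.2  14.2] [-0.38152098  0.03805875 -0.15187903]
```

>>> move_arm(
  plan=[
    [0,0,0,0,0,0],
    [0,0,0,0,0,0],
    [0,0,0,0,0,0],
    [0,0,0,0,0,0],
    [0,0,0,0,0,0],
    [0,0,0,0,0,0],
    [0,0,-0.01,0,0,0],
    [0,0,-0.04,0,0,0],
    [0,0,-0.09,0,0,0],
    [0,0,-0.145,0,0,0],
  ],
  hand=0.033,
)

```text
clock: 19.45
eef_pos: [0.4718, -0.3285, 0.1716]
tcp_rot: [[0.859, 0.512, -0.002], [0.512, -0.859, 0.002], [-0.001, -0.003, -1.0]]
contact_force: [0.7, -1.1, -1.0]
grip_width: 0.483
grasp_force: 60.7
```

```bash
python3 - <<'E'
from h import *
go((.5963,.1875,.17,7),(.5963,.1875,.058,7))
E
```

```text
now [ 0.4718 -0.3285  0.1716] yaw -59.2 t 19.45 grip 0.0412 60.72236895561218
[0.3712, -0.3794, 0.0025] wz -1.1552
[0.3713, -0.379, 0.1145] wz -1.1552
```

>>> move_arm(
  plan=[
    [0.041,-0.042,0,0,0,-0.128],
    [0.082,-0.084,0,0,0,-0.257],
    [0.124,-0.126,0,0,0,-0.385],
    [0.165,-0.169,0,0,0,-0.513],
    [0.206,-0.211,0,0,0,-0.642],
    [0.247,-0.253,0,0,0,-0.77],
    [0.289,-0.295,0,0,0,-0.898],
    [0.33,-0.337,0,0,0,-1.027],
    [0.371,-0.379,0,0,0,-1.155],
    [0.371,-0.379,0,0,0,-1.155],
  ],
)

```text
clock: 20.7
eef_pos: [0.5967, 0.1899, 0.1709]
tcp_rot: [[-0.127, 0.992, -0.001], [0.992, 0.127, 0.001], [0.001, -0.001, -1.0]]
contact_force: [-0.5, -1.2, -0.6]
grip_width: 0.481
grasp_force: 60.8
```

```bash
python3 - <<'E'
from h import *
im,K,E=cam("wrist");np.savez("w8.npz",im=im,K=K,E=E);crop(im,100,0,350,270,2.2,"pics/w8.png")
go((.5963,.1875,.058,7))
E
```

```text
now [0.5965 0.1878 0.1708] yaw 7.2 t 20.75 grip 0.0416 60.78087329864502
[-0.0002, -0.0001, 0.1128] wz 0.0029
```

View pics/w8.png

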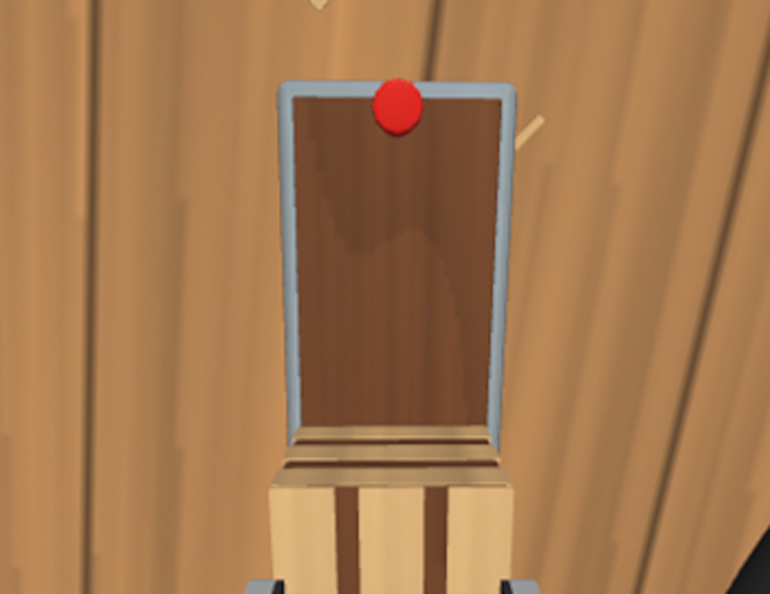

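The crate is held squarely, with its top front edge at (272,487)–(512,487). The red cap is at (398,105), and the deck inner edges run (292,98)–(300,427) and (502,98)–(492,427).

```bash
python3 - <<'E'
from h import *
d=np.load("w8.npz");o=lambda a,z:onz(d["K"],d["E"],np.array([100+(a[0]+.5)/2.2-.5,(a[1]+.5)/2.2-.5]),z)[0]
red=o((398,105),.064);A,B,C,D=[o(a,.03) for a in((292,98),(502,98),(302,427),(492,427))]
print("red",red,"edges",A,B,C,D)
for p,q in((C,A),(D,B),((C+D)/2,(A+B)/2)): print(np.degrees(np.arctan2(*(q-p)[[1,0]])))
p,q=o((272,487),.190),o((512,487),.190);f=(p+q)/2;t=np.radians(97);u=np.array([np.cos(t),np.sin(t),0]);print("crate front",f,"w",np.linalg.norm(p-q),"centre",f-.03*u,"barge c",red-.112*u)
E
```

```text
red [0.58408656 0.29854669 0.064     ] edges [0.54744055 0.30039318 0.03      ] [0.61866048 0.30954767 0.03      ] [0.56178203 0.18521786 0.03      ] [0.63442591 0.19463101 0.03      ]
97.09786510655309
97.81164765868368
97.45464605914263
crate front [0.59275006 0.21948255 0.19      ] w 0.043547817135376386 centre [0.59640614 0.18970617 0.19      ] barge c [0.59773593 0.18738152 0.064     ]
```

>>> move_arm(
  plan=[
    [-0.002,0.0005,0.03,0,0,0],
    [-0.002,0.0005,0.06,0,0,0],
    [-0.002,0.0005,0.08,0,0,0],
    [-0.002,0.0005,0.095,0,0,0],
    [-0.002,0.0005,0.105,0,0,0],
    [-0.002,0.0005,0.11,0,0,0],
    [-0.002,0.0005,0.112,0,0,0],
    [-0.002,0.0005,0.114,0,0,0],
    [-0.002,0.0005,0.114,0,0,0],
    [-0.002,0.0005,0.114,0,0,0],
  ],
)

```text
clock: 22.0
eef_pos: [0.5986, 0.1843, 0.0581]
tcp_rot: [[-0.122, 0.993, 0.001], [0.993, 0.122, 0.0], [0.0, 0.001, -1.0]]
contact_force: [0.5, -0.1, 1.8]
grip_width: 0.48
grasp_force: 61.0
```

>>> move_arm(
  plan=[
    [0,0,0,0,0,0],
    [0,0,0,0,0,0],
    [0,0,0,0,0,0],
    [0,0,0,0,0,0],
    [0,0,-0.005,0,0,0],
    [0,0,-0.02,0,0,0],
    [0,0,-0.06,0,0,0],
    [0,0,-0.11,0,0,0],
    [-0.03,0,-0.16,0,0,0],
    [-0.03,0,-0.16,0,0,0],
  ],
  hand=0.085,
)

```text
clock: 23.25
eef_pos: [0.6053, 0.1534, 0.2256]
tcp_rot: [[-0.12, 0.993, 0.013], [0.993, 0.12, 0.001], [-0.001, 0.013, -1.0]]
contact_force: [-0.5, 0.8, 0.8]
grip_width: 0.997
grasp_force: 0.0
```

```bash
python3 - <<'E'
from h import *
im,K,E=cam("wrist");np.savez("w9.npz",im=im,K=K,E=E);cv2.imwrite("pics/w9.png",im)
R=rect("w9.npz",.53,.67,.04,.32,.075);h,s,v=cv2.cvtColor(R,cv2.COLOR_BGR2HSV).astype(int).transpose(2,0,1)
m=((h>8)&(h<28)&(v>150)&(s<150)).astype(np.uint8);m[:, :]*=1
sub=cv2.morphologyEx(m,cv2.MORPH_CLOSE,np.ones((15,15)));sub[:60]=0;sub[240:]=0;sub=cv2.morphologyEx(sub[:,120:430],cv2.MORPH_OPEN,np.ones((15,15)))
print(box(sub,.67,.32-.06));cv2.imwrite("pics/r9.png",np.vstack([R,cv2.cvtColor(m*255,cv2.COLOR_GRAY2BGR)]))
go((.4647,.3505,.2,7),(.4647,.3505,.026,7))
E
```

```text
(array([0.5981, 0.1843], dtype=float32), [np.float32(45.7), np.float32(62.5)], np.float32(97.28), array([0.5984, 0.1836, 0.0747]))
now [0.6035 0.1539 0.222 ] yaw 6.9 t 23.3 grip 0.0848 0.0
[0.2119, -0.1143, 0.0211] wz -0.0015
[0.2119, -0.1156, 0.1951] wz -0.0015
```

```bash
python3 - <<'E'
from h import *
im,K,E=cam("wrist");np.savez("w9.npz",im=im,K=K,E=E)
t=np.radians(97.2);u=np.array([np.cos(t),np.sin(t)]);n=np.array([-u[1],u[0]]);o=np.array([.597,.1875])
def ext(m,z,name):
    p=onz(K,E,np.argwhere(m)[:,::-1],z)[:,:2]-o;a,b=p@u,p@n;print(name,len(p),"along",np.percentile(a,[1,99]).round(4),"lat",np.percentile(b,[1,99]).round(4))
h,s,v=cv2.cvtColor(im,cv2.COLOR_BGR2HSV).astype(int).transpose(2,0,1)
ext(((h<6)|(h>174))&(s>170)&(v>90),.064,"red")
P=onz(K,E,np.stack(np.meshgrid(np.arange(560),np.arange(420)),-1).reshape(-1,2),.03)[:,:2]-o
deckbox=((abs(P@u)<.118)&(abs(P@n)<.030)).reshape(420,560)
ext(((v<125)&(s>90)&(h<20)&(((abs(P@u)<.16)&(abs(P@n)<.06)).reshape(420,560))),.03,"deck")
ct=(v>150)&(h>8)&(h<28)&deckbox;ct=cv2.morphologyEx(ct.astype(np.uint8),cv2.MORPH_OPEN,np.ones((3,3)))>0;ext(ct,.075,"crate")
# brightness profile along barge centre line at z=.075
for a in np.arange(-.05,.06,.002):
    q=proj(K,E,np.r_[o+a*u+.0*n,.075])[0].round().astype(int);print(round(a*1000),im[q[1],q[0]].tolist(),end=" ")
E
```

```text
red 357 along [0.1002 0.1151] lat [-0.0076  0.0063]
deck 15337 along [-0.1171  0.1162] lat [-0.0353  0.0348]
crate 3337 along [-0.0342  0.0276] lat [-0.0231  0.0217]
-50 [42, 65, 104] -48 [43, 66, 105] -46 [41, 65, 104] -44 [42, 65, 104] -42 [42, 65, 104] -40 [43, 65, 105] -38 [42, 65, 103] -36 [41, 63, 102] -34 [82, 121, 157] -32 [109, 159, 197] -30 [110, 159, 197] -28 [110, 159, 197] -26 [110, 160, 199] -24 [111, 160, 199] -22 [111, 161, 199] -20 [111, 160, 199] -18 [111, 162, 201] -16 [112, 162, 200] -14 [112, 162, 201] -12 [111, 163, 201] -10 [112, 163, 202] -8 [113, 163, 202] -6 [113, 164, 203] -4 [113, 164, 203] -2 [113, 165, 204] 0 [113, 164, 204] 2 [114, 165, 205] 4 [113, 165, 205] 6 [114, 165, 205] 8 [114, 166, 206] 10 [114, 166, 206] 12 [115, 166, 207] 14 [115, 167, 207] 16 [115, 168, 207] 18 [115, 168, 209] 20 [117, 168, 208] 22 [117, 169, 209] 24 [116, 169, 209] 26 [115, 166, 205] 28 [94, 137, 172] 30 [44, 68, 105] 32 [43, 67, 107] 34 [43, 67, 107] 36 [45, 69, 108] 38 [43, 68, 106] 40 [46, 69, 108] 42 [45, 68, 107] 44 [44, 68, 107] 46 [45, 68, 107] 48 [45, 68, 108] 50 [44, 67, 108] 52 [45, 70, 108] 54 [45, 70, 109] 56 [44, 69, 108] 58 [45, 69, 109]
```

>>> move_arm(
  plan=[
    [0.012,-0.025,-0.02,0,0,-0.18],
    [0.024,-0.05,-0.04,0,0,-0.36],
    [0.036,-0.075,-0.048,0,0,-0.54],
    [0.048,-0.0985,-0.048,0,0,-0.72],
    [0.048,-0.0985,-0.048,0,0,-0.9],
    [0.048,-0.0985,-0.048,0,0,-1.08],
    [0.048,-0.0985,-0.048,0,0,-1.26],
    [0.048,-0.0985,-0.048,0,0,-1.45],
    [0.048,-0.0985,-0.048,0,0,-1.45],
    [0.048,-0.0985,-0.048,0,0,-1.45],
  ],
)

```text
clock: 24.6
eef_pos: [0.4975, 0.1902, 0.2644]
tcp_rot: [[-1.0, 0.001, -0.002], [0.001, 1.0, -0.0], [0.002, -0.0, -1.0]]
contact_force: [-0.6, -0.3, 0.1]
grip_width: 0.996
grasp_force: 0.0
```

```bash
cat > chk.py <<'E'
from h import *
im,K,E=cam("wrist");np.savez("wb.npz",im=im,K=K,E=E)
t=np.radians(97.2);u=np.array([np.cos(t),np.sin(t)]);n=np.array([-u[1],u[0]]);o=np.array([.597,.1875])
h,s,v=cv2.cvtColor(im,cv2.COLOR_BGR2HSV).astype(int).transpose(2,0,1)
G=np.stack(np.meshgrid(np.arange(560),np.arange(420)),-1).reshape(-1,2)
def on(z): P=onz(K,E,G,z)[:,:2]-o;return (P@u).reshape(420,560),(P@n).reshape(420,560)
def big(m,z,name):
    a,b=on(z);m=cv2.morphologyEx(m.astype(np.uint8),cv2.MORPH_OPEN,np.ones((3,3)));k,l,st,_=cv2.connectedComponentsWithStats(m);
    if k<2: print(name,"none");return
    m=l==1+st[1:,4].argmax();A,B=a[m],b[m]
    print(name,m.sum(),"along",np.percentile(A,[1,99]).round(4),"lat",np.percentile(B,[1,99]).round(4),"mean",A.mean().round(4),B.mean().round(4))
a,b=on(.064);a3,b3=on(.03);a7,b7=on(.075)
near=lambda c,w=.02:(abs(a-c)<w)&(abs(b)<.02)
big(((h<6)|(h>174))&(s>170)&(v>170)&near(.112),.064,"red");big((s<60)&(v>165)&near(-.112),.064,"white")
big((v<125)&(s>90)&(h<20)&(abs(a3)<.15)&(abs(b3)<.06),.03,"deck")
big((v>150)&(h>8)&(h<28)&(s<150)&(abs(a7)<.04)&(abs(b7)<.03),.075,"crate")
big((v>190)&(h>20)&(h<35)&(s>180)&(abs(a7-.0675)<.03)&(abs(b7)<.03),.075,"yellow")
big((v>125)&(h>55)&(h<85)&(s>150)&(abs(a7+.0675)<.03)&(abs(b7)<.03),.075,"green")
print([round(x) for x in v[(h>55)&(h<85)&(s>150)]][:1])
E
python3 - <<'E'
exec(open("chk.py").read())
go((.4647,.3505,.15,7))
for x in((.5)*0+np.arange(-.04,.041,.002)):
    q=proj(K,E,np.r_[o+x*u+.012*n,.075])[0].round().astype(int);print(round(x*1000),im[q[1],q[0],2],end=" ")
E
```

```text
red 129 along [0.1047 0.1177] lat [-0.0063  0.0066] mean 0.1117 0.0001
white 110 along [-0.1148 -0.103 ] lat [-0.006   0.0077] mean -0.1097 0.0012
deck 9256 along [-0.1151  0.1154] lat [-0.0338  0.0357] mean 0.0036 0.0049
crate 1116 along [-0.039  0.039] lat [-0.0298 -0.0114] mean -0.0003 -0.0208
yellow none
green none
[96]
now [0.4976 0.1901 0.2646] yaw 90.0 t 24.65 grip 0.0852 0.0
[0.0329, 0.1604, 0.1146] wz 1.4479
-40 108 -38 105 -36 104 -34 194 -32 203 -30 202 -28 203 -26 203 -24 204 -22 204 -20 205 -18 206 -16 205 -14 207 -12 207 -10 207 -8 207 -6 208 -4 207 -2 208 0 209 2 208 4 210 6 209 8 210 10 209 12 209 14 209 16 211 18 211 20 210 22 211 24 215 26 138 28 109 30 109 32 110 34 110 36 110 38 109 40 109
```

The crate sits about 5 mm short toward the white end, so I'll regrasp it and shift it.

>>> move_arm(
  plan=[
    [-0.03,-0.002,0.02,0,0,0.18],
    [-0.06,-0.004,0.04,0,0,0.36],
    [-0.09,-0.005,0.06,0,0,0.54],
    [-0.101,-0.006,0.08,0,0,0.72],
    [-0.101,-0.006,0.1,0,0,0.9],
    [-0.101,-0.006,0.1,0,0,1.08],
    [-0.101,-0.006,0.1,0,0,1.26],
    [-0.101,-0.006,0.1,0,0,1.446],
    [-0.101,-0.006,0.1,0,0,1.446],
    [-0.101,-0.006,0.1,0,0,1.446],
  ],
)

```text
clock: 25.9
eef_pos: [0.599, 0.1842, 0.1653]
tcp_rot: [[-0.128, 0.992, -0.0], [0.992, 0.128, -0.0], [-0.0, -0.0, -1.0]]
contact_force: [0.3, -0.1, -0.7]
grip_width: 0.997
grasp_force: 0.0
```

```bash
python3 - <<'E'
from h import *
d=np.load("wb.npz");t=np.radians(97.2);u=np.array([np.cos(t),np.sin(t)]);n=np.array([-u[1],u[0]]);o=np.array([.597,.1875])
for a in(-.02,.01):
  print([ (round(x*1000),int(d["im"][tuple(proj(d["K"],d["E"],np.r_[o+a*u+x*n,.075])[0].round().astype(int)[::-1])][2])) for x in np.r_[np.arange(-.028,-.016,.001),np.arange(.016,.028,.001)]])
go((.5984,.1843,.058,7.1))
E
```

```text
[(-28, 162), (-27, 156), (-26, 152), (-25, 153), (-24, 173), (-23, 204), (-22, 204), (-21, 205), (-20, 203), (-19, 198), (-18, 196), (-17, 196), (16, 197), (17, 198), (18, 205), (19, 208), (20, 212), (21, 185), (22, 100), (23, 100), (24, 103), (25, 106), (26, 94), (27, 58)]
[(-28, 156), (-27, 156), (-26, 159), (-25, 163), (-24, 178), (-23, 203), (-22, 203), (-21, 208), (-20, 209), (-19, 206), (-18, 205), (-17, 205), (16, 205), (17, 205), (18, 211), (19, 214), (20, 216), (21, 197), (22, 136), (23, 103), (24, 107), (25, 107), (26, 103), (27, 80)]
now [0.599  0.1842 0.1653] yaw 7.3 t 25.9 grip 0.0851 0.0
[0.0002, -0.0005, 0.1073] wz 0.0041
```

>>> move_arm(
  plan=[
    [0,0,0.03,0,0,0],
    [0,0,0.055,0,0,0],
    [0,0,0.075,0,0,0],
    [0,0,0.09,0,0,0],
    [0,0,0.1,0,0,0],
    [0,0,0.105,0,0,0],
    [0,0,0.107,0,0,0],
    [0,0,0.107,0,0,0],
    [0,0,0.107,0,0,0],
    [0,0,0.107,0,0,0],
  ],
)

```text
clock: 27.15
eef_pos: [0.5993, 0.1842, 0.0589]
tcp_rot: [[-0.126, 0.992, 0.001], [0.992, 0.126, 0.0], [0.0, 0.001, -1.0]]
contact_force: [-0.1, 0.0, 0.2]
grip_width: 0.993
grasp_force: 0.0
```

>>> move_arm(
  plan=[
    [0,0,0,0,0,0],
    [0,0,0,0,0,0],
    [0,0,0,0,0,0],
    [0,0,0,0,0,0],
    [0,0,0,0,0,0],
    [0,0,0,0,0,0],
    [0,0,-0.003,0,0,0],
    [0,0,-0.005,0,0,0],
    [0.003,-0.001,-0.005,0,0,0],
    [0.005,-0.002,-0.005,0,0,0],
  ],
  hand=0.033,
)

```text
clock: 28.4
eef_pos: [0.596, 0.189, 0.063]
tcp_rot: [[-0.126, 0.992, -0.001], [0.992, 0.126, -0.0], [0.0, -0.001, -1.0]]
contact_force: [-0.5, -0.4, 0.1]
grip_width: 0.475
grasp_force: 60.5
```

```bash
python3 -c "
from h import *
go((.5960,.1890,.058,7.1))"
```

```text
now [0.596 0.189 0.063] yaw 7.2 t 28.4 grip 0.0406 60.478363037109375
[-0.0, 0.0, 0.005] wz 0.0022
```

>>> move_arm(
  plan=[
    [0,0,0.002,0,0,0],
    [0,0,0.004,0,0,0],
    [0,0,0.0045,0,0,0],
    [0,0,0.0045,0,0,0],
    [0,0,0.0045,0,0,0],
    [0,0,0.0045,0,0,0],
    [0,0,0.0045,0,0,0],
    [0,0,0.0045,0,0,0],
    [0,0,0.0045,0,0,0],
    [0,0,0.0045,0,0,0],
  ],
)

```text
clock: 29.65
eef_pos: [0.5965, 0.1889, 0.0591]
tcp_rot: [[-0.126, 0.992, 0.0], [0.992, 0.126, 0.0], [0.0, 0.0, -1.0]]
contact_force: [-2.3, 0.1, 3.9]
grip_width: 0.47
grasp_force: 61.5
```

>>> move_arm(
  plan=[
    [0,0,0,0,0,0],
    [0,0,0,0,0,0],
    [0,0,0,0,0,0],
    [0,0,0,0,0,0],
    [0,0,-0.005,0,0,0],
    [0,0,-0.02,0,0,0],
    [0,0,-0.05,0,0,0],
    [0,0,-0.1,0,0,0],
    [0,-0.03,-0.16,0,0,0],
    [0,-0.06,-0.2,0,0,0],
  ],
  hand=0.085,
)

```text
clock: 30.9
eef_pos: [0.5371, 0.1813, 0.2632]
tcp_rot: [[-0.126, 0.992, 0.004], [0.992, 0.126, 0.001], [0.0, 0.004, -1.0]]
contact_force: [-0.2, 0.2, -0.1]
grip_width: 0.995
grasp_force: 0.0
```

>>> move_arm(
  plan=[
    [0,-0.02,0,0,0,-0.18],
    [0,-0.04,0,0,0,-0.36],
    [0,-0.04,0,0,0,-0.54],
    [0,-0.04,0,0,0,-0.72],
    [0,-0.04,0,0,0,-0.9],
    [0,-0.04,0,0,0,-1.08],
    [0,-0.04,0,0,0,-1.26],
    [0,-0.04,0,0,0,-1.446],
    [0,-0.04,0,0,0,-1.446],
    [0,-0.04,0,0,0,-1.446],
  ],
)

```text
clock: 32.15
eef_pos: [0.4973, 0.1763, 0.2597]
tcp_rot: [[-1.0, 0.001, 0.001], [0.001, 1.0, 0.0], [-0.001, 0.0, -1.0]]
contact_force: [0.3, -1.0, 0.3]
grip_width: 0.995
grasp_force: 0.0
```

```bash
cat > chk2.py <<'E'
exec(open("chk.py").read())
def edge(p0,dr,z,lo,hi,ch=2):  # step positions (mm) of the profile along a line
    x=np.arange(lo,hi,.0005);q=np.array([proj(K,E,np.r_[o+p0+k*dr,z])[0] for k in x]).astype(np.float32)
    f=cv2.remap(im,q[:,:1],q[:,1:],cv2.INTER_LINEAR)[:,0,ch].astype(float);g=np.gradient(cv2.GaussianBlur(f[:,None],(1,5),0)[:,0]);return round(1e3*x[abs(g).argmax()],1)
print("crate along",[(edge(l*n,u,.075,-.045,-.02),edge(l*n,u,.075,.015,.045)) for l in(-.014,0,.014)])
print("crate lat",[(edge(a*u,n,.075,-.028,-.016),edge(a*u,n,.075,.016,.030)) for a in(-.02,0,.02)])
print("deck along",[(edge(l*n,u,.03,-.13,-.105),edge(l*n,u,.03,.105,.13)) for l in(-.02,.02)])
E
python3 - <<'E'
exec(open("chk2.py").read())
go((.4647,.3505,.15,7),(.4647,.3505,.026,7))
E
```

```text
red 135 along [0.1047 0.1185] lat [-0.007   0.0068] mean 0.1117 -0.0002
white 139 along [-0.1184 -0.1036] lat [-0.0054  0.0081] mean -0.1113 0.0014
deck 9384 along [-0.115   0.1155] lat [-0.0337  0.0357] mean 0.0026 0.005
crate 1221 along [-0.039   0.0389] lat [-0.0297 -0.0099] mean 0.0001 -0.0201
yellow none
green none
[104]
crate along [(np.float64(-29.5), np.float64(31.0)), (np.float64(-29.5), np.float64(31.0)), (np.float64(-29.5), np.float64(31.0))]
crate lat [(np.float64(-22.0), np.float64(23.5)), (np.float64(-22.0), np.float64(23.0)), (np.float64(-22.0), np.float64(23.0))]
deck along [(np.float64(-116.5), np.float64(113.5)), (np.float64(-123.0), np.float64(119.0))]
now [0.4973 0.1763 0.2595] yaw 89.9 t 32.2 grip 0.085 0.0
[0.0328, 0.1741, 0.1095] wz 1.4477
[0.0329, 0.1741, 0.2335] wz 1.4477
```

The crate is now centred to better than 1 mm. Next is the yellow drum, the small one at (0.4648,0.3506).

>>> move_arm(
  plan=[
    [0.006,0.03,0.01,0,0,0.18],
    [0.012,0.06,0.03,0,0,0.36],
    [0.02,0.09,0.05,0,0,0.54],
    [0.028,0.12,0.07,0,0,0.72],
    [0.033,0.15,0.09,0,0,0.9],
    [0.033,0.174,0.11,0,0,1.08],
    [0.033,0.174,0.11,0,0,1.26],
    [0.033,0.174,0.11,0,0,1.446],
    [0.033,0.174,0.11,0,0,1.446],
    [0.033,0.174,0.11,0,0,1.446],
  ],
)

```text
clock: 33.45
eef_pos: [0.4641, 0.3502, 0.1491]
tcp_rot: [[-0.128, 0.992, 0.0], [0.992, 0.128, 0.0], [0.0, 0.0, -1.0]]
contact_force: [-0.1, -0.2, -0.2]
grip_width: 0.993
grasp_force: 0.0
```

```bash
python3 - <<'E'
from h import *
im,K,E=cam("wrist");np.savez("w10.npz",im=im,K=K,E=E)
h,s,v=cv2.cvtColor(rect("w10.npz",.41,.52,.30,.41,.045),cv2.COLOR_BGR2HSV).astype(int).transpose(2,0,1);mm=(s>150)&(h>20)&(h<35)&(v>70);t=np.percentile(v[mm],75)*.93;print(box(cv2.morphologyEx((mm&(v>t)).astype(np.uint8),cv2.MORPH_OPEN,np.ones((5,5))),.52,.41))
go((.4648,.3506,.026,7))
E
```

```text
(array([0.4652, 0.3512], dtype=float32), [np.float32(37.5), np.float32(37.5)], np.float32(90.0), array([0.4653, 0.3513, 0.0383]))
now [0.4641 0.3502 0.1491] yaw 7.3 t 33.5 grip 0.0847 0.0
[0.0003, 0.0007, 0.1231] wz 0.0053
```

>>> move_arm(
  plan=[
    [0.001,0.001,0.03,0,0,0],
    [0.001,0.001,0.06,0,0,0],
    [0.001,0.001,0.085,0,0,0],
    [0.001,0.001,0.105,0,0,0],
    [0.001,0.001,0.115,0,0,0],
    [0.001,0.001,0.12,0,0,0],
    [0.001,0.001,0.123,0,0,0],
    [0.001,0.001,0.123,0,0,0],
    [0.001,0.001,0.123,0,0,0],
    [0.001,0.001,0.123,0,0,0],
  ],
)

```text
clock: 34.75
eef_pos: [0.4651, 0.3515, 0.0264]
tcp_rot: [[-0.126, 0.992, 0.001], [0.992, 0.126, 0.0], [0.0, 0.001, -1.0]]
contact_force: [0.6, 0.5, 0.7]
grip_width: 0.993
grasp_force: 0.0
```

>>> move_arm(
  plan=[
    [0,0,0,0,0,0],
    [0,0,0,0,0,0],
    [0,0,0,0,0,0],
    [0,0,0,0,0,0],
    [0,0,0,0,0,0],
    [0,0,0,0,0,0],
    [0,0,-0.01,0,0,0],
    [0,0,-0.04,0,0,0],
    [0,0,-0.08,0,0,0],
    [0,0,-0.12,0,0,0],
  ],
  hand=0.03,
)

```text
clock: 36.0
eef_pos: [0.464, 0.351, 0.1465]
tcp_rot: [[-0.126, 0.992, -0.002], [0.992, 0.126, -0.001], [-0.001, -0.002, -1.0]]
contact_force: [0.0, -0.6, -0.1]
grip_width: 0.429
grasp_force: 60.0
```

```bash
python3 -c "
from h import *
go((.5881,.2552,.145,7))"
```

```text
now [0.464  0.351  0.1465] yaw 7.2 t 36.0 grip 0.0366 60.03824472427368
[-0.1106, 0.1111, 0.0013] wz 0.0039
```

>>> move_arm(
  plan=[
    [-0.025,0.025,0,0,0,0],
    [-0.05,0.05,0,0,0,0],
    [-0.075,0.075,0,0,0,0],
    [-0.095,0.095,0,0,0,0],
    [-0.106,0.106,0,0,0,0],
    [-0.1105,0.111,0,0,0,0],
    [-0.1105,0.111,0,0,0,0],
    [-0.1105,0.111,0,0,0,0],
    [-0.1105,0.111,0,0,0,0],
    [-0.1105,0.111,0,0,0,0],
  ],
)

```text
clock: 37.25
eef_pos: [0.5886, 0.2561, 0.146]
tcp_rot: [[-0.126, 0.992, 0.0], [0.992, 0.126, 0.0], [0.0, 0.0, -1.0]]
contact_force: [-0.4, -0.5, 0.3]
grip_width: 0.431
grasp_force: 60.1
```

```bash
python3 -c "
from h import *
go((.5881,.2552,.058,7))"
```

```text
now [0.5886 0.2561 0.146 ] yaw 7.3 t 37.25 grip 0.0368 60.06166219711304
[-0.0008, -0.0006, 0.088] wz 0.0044
```

>>> move_arm(
  plan=[
    [-0.001,-0.0005,0.025,0,0,0],
    [-0.001,-0.0005,0.05,0,0,0],
    [-0.001,-0.0005,0.067,0,0,0],
    [-0.001,-0.0005,0.077,0,0,0],
    [-0.001,-0.0005,0.083,0,0,0],
    [-0.001,-0.0005,0.086,0,0,0],
    [-0.001,-0.0005,0.0885,0,0,0],
    [-0.001,-0.0005,0.0885,0,0,0],
    [-0.001,-0.0005,0.0885,0,0,0],
    [-0.001,-0.0005,0.0885,0,0,0],
  ],
)

```text
clock: 38.5
eef_pos: [0.5887, 0.2547, 0.0577]
tcp_rot: [[-0.126, 0.992, 0.0], [0.992, 0.126, 0.0], [0.0, 0.0, -1.0]]
contact_force: [-0.0, -0.1, -0.2]
grip_width: 0.425
grasp_force: 60.1
```

>>> move_arm(
  plan=[
    [0,0,0,0,0,0],
    [0,0,0,0,0,0],
    [0,0,0,0,0,0],
    [0,0,0,0,0,0],
    [0,0,-0.005,0,0,0],
    [0,0,-0.02,0,0,0],
    [0,0,-0.05,0,0,0],
    [0,0,-0.09,0,0,0],
    [0,0,-0.11,0,0,0],
    [0,0,-0.11,0,0,0],
  ],
  hand=0.085,
)

```text
clock: 39.75
eef_pos: [0.5898, 0.255, 0.1702]
tcp_rot: [[-0.126, 0.992, 0.005], [0.992, 0.126, 0.001], [0.001, 0.005, -1.0]]
contact_force: [-0.1, 0.6, -1.1]
grip_width: 0.999
grasp_force: 0.0
```

```bash
python3 - <<'E'
from h import *
go((.4587,.0241,.15,7),(.4587,.0241,.026,7))
E
```

```text
now [0.5898 0.255  0.1702] yaw 7.2 t 39.75 grip 0.0853 0.0
[-0.2126, -0.1592, 0.0193] wz 0.0039
[-0.2127, -0.1598, 0.1433] wz 0.0039
```

>>> move_arm(
  plan=[
    [-0.04,-0.03,0.0,0,0,0],
    [-0.08,-0.06,0.005,0,0,0],
    [-0.12,-0.09,0.01,0,0,0],
    [-0.16,-0.12,0.02,0,0,0],
    [-0.19,-0.143,0.02,0,0,0],
    [-0.2126,-0.1595,0.02,0,0,0],
    [-0.2126,-0.1595,0.02,0,0,0],
    [-0.2126,-0.1595,0.02,0,0,0],
    [-0.2126,-0.1595,0.02,0,0,0],
    [-0.2126,-0.1595,0.02,0,0,0],
  ],
)

```text
clock: 41.0
eef_pos: [0.4572, 0.0243, 0.1473]
tcp_rot: [[-0.127, 0.992, -0.0], [0.992, 0.127, 0.0], [0.0, -0.0, -1.0]]
contact_force: [0.4, 0.7, 0.4]
grip_width: 0.997
grasp_force: 0.0
```

```bash
python3 - <<'E'
from h import *
im,K,E=cam("wrist");np.savez("w11.npz",im=im,K=K,E=E)
h,s,v=cv2.cvtColor(rect("w11.npz",.41,.52,-.03,.08,.045),cv2.COLOR_BGR2HSV).astype(int).transpose(2,0,1);mm=(s>150)&(h>50)&(h<90)&(v>60);t=np.percentile(v[mm],75)*.93;print(box(cv2.morphologyEx((mm&(v>t)).astype(np.uint8),cv2.MORPH_OPEN,np.ones((5,5))),.52,.08))
go((.4587,.0241,.026,7))
E
```

```text
(array([0.459 , 0.0242], dtype=float32), [np.float32(37.0), np.float32(37.5)], np.float32(90.0), array([0.459 , 0.0242, 0.0384]))
now [0.4572 0.0242 0.1473] yaw 7.3 t 41.05 grip 0.0852 0.0
[-0.0003, 0.0015, 0.1213] wz 0.0049
```

>>> move_arm(
  plan=[
    [0,0.0015,0.03,0,0,0],
    [0,0.0015,0.06,0,0,0],
    [0,0.0015,0.085,0,0,0],
    [0,0.0015,0.105,0,0,0],
    [0,0.0015,0.115,0,0,0],
    [0,0.0015,0.119,0,0,0],
    [0,0.0015,0.121,0,0,0],
    [0,0.0015,0.121,0,0,0],
    [0,0.0015,0.121,0,0,0],
    [0,0.0015,0.121,0,0,0],
  ],
)

```text
clock: 42.3
eef_pos: [0.4588, 0.0238, 0.0268]
tcp_rot: [[-0.126, 0.992, 0.001], [0.992, 0.126, -0.0], [-0.0, 0.001, -1.0]]
contact_force: [-0.4, 0.2, 0.4]
grip_width: 0.996
grasp_force: 0.0
```

>>> move_arm(
  plan=[
    [0,0,0,0,0,0],
    [0,0,0,0,0,0],
    [0,0,0,0,0,0],
    [0,0,0,0,0,0],
    [0,0,0,0,0,0],
    [0,0,0,0,0,0],
    [0,0,-0.01,0,0,0],
    [0,0,-0.04,0,0,0],
    [0,0,-0.08,0,0,0],
    [0,0,-0.12,0,0,0],
  ],
  hand=0.03,
)

```text
clock: 43.55
eef_pos: [0.4577, 0.024, 0.1472]
tcp_rot: [[-0.126, 0.992, -0.001], [0.992, 0.126, 0.0], [0.0, -0.001, -1.0]]
contact_force: [0.1, 0.1, -1.2]
grip_width: 0.427
grasp_force: 60.1
```

```bash
python3 -c "
from h import *
go((.6043,.1205,.145,7))"
```

```text
now [0.4577 0.024  0.1472] yaw 7.2 t 43.55 grip 0.0365 60.05055785179138
[0.0773, 0.1575, 0.002] wz 0.0038
```

>>> move_arm(
  plan=[
    [0.018,0.035,0,0,0,0],
    [0.035,0.07,0,0,0,0],
    [0.052,0.105,0,0,0,0],
    [0.067,0.135,0,0,0,0],
    [0.074,0.15,0,0,0,0],
    [0.0773,0.1575,0,0,0,0],
    [0.0773,0.1575,0,0,0,0],
    [0.0773,0.1575,0,0,0,0],
    [0.0773,0.1575,0,0,0,0],
    [0.0773,0.1575,0,0,0,0],
  ],
)

```text
clock: 44.8
eef_pos: [0.6048, 0.1201, 0.1466]
tcp_rot: [[-0.125, 0.992, 0.0], [0.992, 0.125, -0.0], [-0.0, 0.0, -1.0]]
contact_force: [0.2, 0.3, -0.2]
grip_width: 0.425
grasp_force: 60.1
```

```bash
python3 -c "
from h import *
go((.6043,.1205,.058,7))"
```

```text
now [0.6048 0.1201 0.1466] yaw 7.2 t 44.8 grip 0.0363 60.09955286979675
[0.0004, -0.0004, 0.0886] wz 0.0036
```

Lower and release, then return to the viewing pose.

>>> move_arm(
  plan=[
    [0,0,0.025,0,0,0],
    [0,0,0.05,0,0,0],
    [0,0,0.067,0,0,0],
    [0,0,0.077,0,0,0],
    [0,0,0.083,0,0,0],
    [0,0,0.086,0,0,0],
    [0,0,0.0885,0,0,0],
    [0,0,0.0885,0,0,0],
    [0,0,0.0885,0,0,0],
    [0,0,0.0885,0,0,0],
  ],
)

```text
clock: 46.05
eef_pos: [0.6052, 0.1204, 0.0582]
tcp_rot: [[-0.126, 0.992, 0.001], [0.992, 0.126, 0.0], [-0.0, 0.001, -1.0]]
contact_force: [-0.6, 0.7, -0.5]
grip_width: 0.426
grasp_force: 60.1
```

>>> move_arm(
  plan=[
    [0,0,0,0,0,0],
    [0,0,0,0,0,0],
    [0,0,0,0,0,0],
    [0,0,0,0,0,0],
    [0,0,-0.005,0,0,0],
    [0,0,-0.02,0,0,0],
    [0,0,-0.05,0,0,0],
    [0,0,-0.1,0,0,0],
    [0.01,-0.03,-0.16,0,0,0],
    [0.03,-0.06,-0.2,0,0,0],
  ],
  hand=0.085,
)

```text
clock: 47.3
eef_pos: [0.542, 0.1423, 0.262]
tcp_rot: [[-0.124, 0.992, 0.004], [0.992, 0.124, 0.0], [-0.0, 0.004, -1.0]]
contact_force: [-0.2, 0.4, 0.9]
grip_width: 0.993
grasp_force: 0.0
```

>>> move_arm(
  plan=[
    [0.02,-0.02,0,0,0,-0.18],
    [0.03,-0.05,0,0,0,-0.36],
    [0.03,-0.05,0,0,0,-0.54],
    [0.03,-0.05,0,0,0,-0.72],
    [0.03,-0.05,0,0,0,-0.9],
    [0.03,-0.05,0,0,0,-1.08],
    [0.03,-0.05,0,0,0,-1.26],
    [0.03,-0.05,0,0,0,-1.446],
    [0.03,-0.05,0,0,0,-1.446],
    [0.03,-0.05,0,0,0,-1.446],
  ],
)

```text
clock: 48.55
eef_pos: [0.4884, 0.1661, 0.2586]
tcp_rot: [[-1.0, 0.001, 0.001], [0.001, 1.0, 0.0], [-0.001, 0.0, -1.0]]
contact_force: [0.2, 0.5, -0.8]
grip_width: 0.997
grasp_force: 0.0
```

```bash
python3 chk2.py; python3 - <<'E'
from h import *
d=np.load("wb.npz");s=cam("scene")[0];a=cv2.resize(d["im"],(400,300));b=cv2.resize(s[80:340,180:520],(400,306));
t=cam("top")[0][120:270,150:450]
cv2.imwrite("pics/fin.png",np.vstack([np.hstack([a,b[:300]]),cv2.resize(t,(800,400))[100:400] if False else cv2.resize(t,(600,300))[:,:600] if False else cv2.copyMakeBorder(cv2.resize(t,(600,300)),0,0,0,200,cv2.BORDER_CONSTANT)]))
E
```

```text
red 127 along [0.1056 0.1184] lat [-0.007   0.0062] mean 0.1119 -0.0002
white 143 along [-0.1189 -0.1035] lat [-0.0056  0.0081] mean -0.1114 0.0015
deck 6386 along [-0.1159  0.1163] lat [-0.0327  0.036 ] mean 0.0025 0.012
crate 1211 along [-0.0391  0.0391] lat [-0.0298 -0.0099] mean 0.0004 -0.02
yellow 927 along [0.0488 0.0846] lat [-0.0174  0.0186] mean 0.0667 0.0013
green 829 along [-0.0848 -0.0497] lat [-0.0162  0.0181] mean -0.0672 0.0015
[78]
crate along [(np.float64(-29.5), np.float64(31.0)), (np.float64(-29.5), np.float64(31.0)), (np.float64(-29.5), np.float64(31.0))]
crate lat [(np.float64(-22.0), np.float64(23.0)), (np.float64(-22.0), np.float64(23.5)), (np.float64(-22.0), np.float64(23.5))]
deck along [(np.float64(-115.5), np.float64(114.0)), (np.float64(-123.0), np.float64(118.5))]
```

View pics/fin.png

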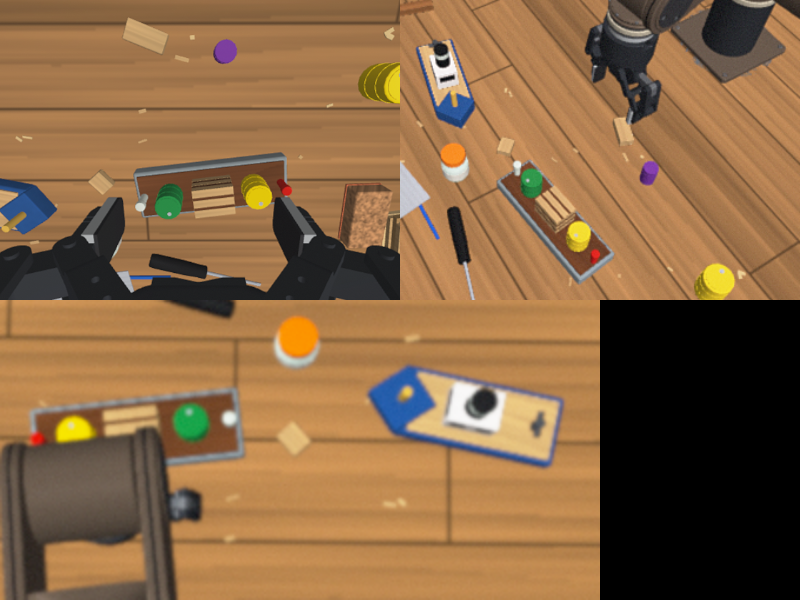

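The final picture shows everything upright and in place: funnel on the wheelhouse, crate and drums in line on the barge, and the glue pot untouched at (297,340). All the measured offsets are within about 1.5 mm.

```bash
python3 -c "
from rig import r
print(r.hand_in())"
```

```text
the job is handed in; nothing more can be done
None
```

The job is done and handed in at about 49 s of the 136 s allowed: all five pieces are placed in the order asked, released and within about 1.5 mm of target by camera, and the glue pot was left alone.

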